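Tighten the loose screw eye on the coffee table with a turning rod

TASK

The brass screw eye on the round green boss has worked loose: take the steel rod from its rest by the wooden handle, slide it through the eye's loop up to its blue band, and with it turn the eye gently clockwise (seen from above) until you feel it seat. Nip it up another 15 degrees from there, no more than 20, then draw the rod out without turning the eye back and lay it in its rest as it was. Do not wrench the eye or touch it or the boss with the gripper, and leave the coffee pot, sugar bowl and cups alone.

Things in the scene. Friction and masses are not known exactly. Their poses are not given: they have to be found in the camera images.
- eye_loop (a point): Centre of the brass screw eye's loop, 74 mm above the table. The loop is an upright ring, 13 mm inside, 23 mm outside, 12 mm thick along its hole, on a 9 mm shank; x runs level along the hole, z is up, and the frame turns with the eye about its upright axis. The rod has about 0.35 rad of play in the loop either way before it turns the eye.
- boss: Round green wooden boss under the eye, on the same upright axis, fixed to the table: 100 mm wide at the table, 72 mm at the shoulder, 40 mm high; origin under its centre. The eye turns easily clockwise (about 0.05 N m) until it seats, 0.15 to 0.95 rad from its start; nothing shows beforehand where. From there it can be turned on against a steady 0.3 N m and stays where it is left.
- rod: Turning rod, 209 mm, about 120 g. Origin at the centre of its dark wooden handle (90 mm along x, 14 x 14 mm square); x points towards the working end, z is up as it lies in the rest. An 8 mm steel shaft runs from x = 45 to 128 mm and narrows to a 4 mm nose at 136 mm; an 8 mm stub runs from x = -45 to -73 mm. It balances within 20 mm of the origin.
- rest_cradle (a point): Where the handle's centre lies when the rod is in its rest, 45 mm above the table; x runs along the cradled rod towards its nose. The rest: a wooden base 170 x 60 x 6 mm fixed to the table, with two upright V notches (10 mm thick, 52 mm high, 31 mm across) holding the rod's stub at x = -62 mm and its shaft at x = 66 mm; the handle hangs free between.
- rod_band (a point): Centre of the blue band on the rod's shaft (24 mm long), on the rod's axis 95 mm ahead of the handle's centre.
- rod_tip (a point): The rod's nose, on its axis 136 mm ahead of the handle's centre.
- jebena: Dark clay coffee pot, 132 mm wide, 225 mm high, with spout and handle, standing in a straw-coloured ring 134 mm wide and 22 mm high; origin under its centre. Bystander.
- sugar_bowl: Chrome sugar bowl with closed lid, 104 mm wide, 78 mm high; origin under its centre. Bystander.
- cup_a: Tiny white porcelain cup, 62 mm wide at the rim, 45 mm high; origin under its centre. Bystander.
- cup_b: Another such cup. Bystander.
- collar_top (a point): Centre of the top of the copper collar (32 mm wide, 6 mm high) round the eye's shank, on the boss, 46 mm above the table at the start. Once the eye has seated, each further radian of turn presses the collar 2 mm down (0.5 mm for 15 degrees): too little to measure, so feel for the seat.
Mind the look-alikes: they are no part of the job. Of the things like the rod, leave any that is white; of the rest the larger one is meant.

How it is judged:
On the way, in this order (a step that is already met when the one before it is completed fails the run):
1. the rod is through the loop up to its blue band (distance between rod_band and eye_loop below 0.014 m), for 0.1 s.
2. the eye is seated and nipped up with the rod: turned at least 0.13 rad past its seat while the rod is in the loop (z of collar_top in the frame of boss below 0.04574 m and distance between rod_band and eye_loop below 0.03 m), for 0.1 s.
At the end, for the whole second after the job is handed in: The eye stands 0.13 to 0.37 rad past its seat (the collar pressed 0.26 to 0.74 mm down), and the rod lies still in both notches of its rest, its handle centre within 15 mm of the cradle point and its axis within 0.12 rad of the rest's (z of collar_top in the frame of boss between 0.04526 and 0.04574 m and distance between rod and rest_cradle below 0.015 m and angle between the x axis of rod and the x axis of rest_cradle, either way round below 0.12 rad and linear speed of rod below 0.02 m/s); the robot touches nothing.
It fails at once if the eye is over-tightened: turned more than 0.40 rad past its seat (z of collar_top in the frame of boss below 0.0452 m).
It fails at once if the eye is wrenched: rod and eye press on each other with more than 65 N (contact force between rod and boss above 65 N).
It fails at once if the gripper or arm presses on the eye or its boss (contact force between any of the fingers, the arm and boss above 2 N).
It fails at once if the coffee pot, sugar bowl or a cup is pushed more than 15 mm (distance of any of jebena, sugar_bowl, cup_a, cup_b from where it was at the start of the episode above 0.015 m).
It also fails if it takes over 69 s, if anything falls off the work surface, if the arm or the gripper's body presses on something with over 40 N, if the wrist force passes 120 N, or if a joint passes its speed limit or range.

ROBOT

A 7-joint arm with a two-finger parallel gripper is mounted at the origin on the work surface. World frame = base frame: x ahead of the robot, y to its left, z up, the work surface at z = 0. Lengths are in m, angles in rad, forces in N, time in s.
With the tool pointing down it reaches from about 0.4 to 0.925 m from the base axis. Payload 4.1 kg.
Tool frame: the origin (TCP) lies on the centre line of the jaws, within the pads' length; the fingertips stand 25 mm ahead of it and the grasp point (between the pads) lies 6 mm ahead of it; z points along the fingers, x is the direction in which the jaws open and shut, and the axes are right-handed (so a half turn about z gives the same grasp; the last joint's range is limited). The gripper opens to 85 mm and grips with 20 to 120 N. Pads are 22 mm wide; open, the fingers measure 114 mm over their backs; the gripper's body (76 mm by 85 mm) begins 54 mm behind the grasp point. The pads swing forward as they close: fully open they stand 13 mm farther back than shut.
Start: joints at [-1.223, 0.398, 0.045, 1.537, -0.019, 1.207, -0.051], TCP at [0.281, 0.586, 0.256] pointing down, gripper open.
Joint ranges: [-2.82, 2.82], [-0.49, 2.23], [-1.37, 1.46], [0, 2.46], [-1.36, 4.5], [0.23, 2], [-2.94, 2.94]. Speed limits (rad/s): [2.57, 2.57, 3.14, 3.14, 3.14, 3.14, 3.14].

INTERFACE

Orientations are given as a unit quaternion [w, x, y, z].
In Python, from plant import state, read_camera, hand_in gives the robot as it stands.
- The arm moves only by the tool step_arm, never from a script. Its argument "deltas" is a list that holds one entry, the list of rows, each a list of 7 numbers: the turn, a rotation vector about the tool's x, y, z in rad, then the shift along the tool's x, y, z in m, then the finger opening in m, from 0 to 0.0854. In form: [[[wx, wy, wz, tx, ty, tz, hand], ...]]. A call has 1 to 10 rows; each row is the pose to reach, as a shift and turn from the pose commanded when the call began, along the tool's axes at that moment; what a row does not reach only later rows make up. A row lasts 1/12 s, in which the tool goes at most 41.7 mm and 7.16 degrees, less where a joint would pass 70% of its speed; a pose out of reach is approached as far as the arm can. A call with a gripper value outside its range is refused whole. The fingers move at their own pace and stop on an object; the grip force is fixed at half the most. Time passes only in rows, so rows that repeat a pose let the fingers close. It gives the time, the measured TCP pose, the force and the opening at its end, in the units of the state.
- state(): the state, without advancing time (a new reading comes with each control period).
- read_camera(name): name is "scene" or "top" or "wrist"; returns a dict with "img" (480x640x3 uint8, red, green, blue), "K" (3x3 intrinsics, pixels), "k1" (the pictures are not rectified: a ray, as slopes to the right and down, at radius r is drawn at 1 + k1 r^2 times it, then the intrinsics apply), "cam_to_world" (4x4, takes a point from camera to world coordinates). Camera axes: x right, y up, looking along -z (the intrinsics and any distortion apply to the point x, -y, -z); pixel columns grow to the right and rows downward; lengths in m; the calibration is good to about 2 mm. A picture is of the moment at which its call begins. There is no depth.
- hand_in(): hands the job in, once; it reports no verdict.
The state is a dict: "clock": time; "q": joint angles; "dq": joint speeds; "effort": joint torques, N m; "tool_pos": TCP position; "ee_rot": TCP orientation; "wrist_force": force on the tool from outside, world axes, zero at the start; "wrist_torque": the same for the moment, N m; "width": opening from 0.0 (shut) to 1.0 (fully open).
Only numpy, scipy, OpenCV 4.12 (cv2) and the standard library are available. Lean on these libraries where they do the work, as an engineer would, in place of code of your own. Each camera call takes 0.05 s, during which the arm holds its last target.

## Working session

There is one attempt and no reset: what is moved stays moved. The work goes in short steps, Python scripts to look and compute and a tool call to move; the robot and the scene stay as the last step left them, time stands still between calls to the robot, and variables do not carry over. Pictures are saved under pics/ and viewed, and the job is handed in when it is done.

Besides the shell and the picture viewer there is one more tool, called after "Emit:" in YAML: its name, and indented under it one key for each argument. step_arm: Moves the arm, as the interface text tells. Its arguments: {"type":"object","properties":{"deltas":{"type":"array"}},"required":["deltas"]}

```bash
ls; mkdir -p pics
python3 - <<'E'
from plant import state, read_camera
import cv2
s=state(); print(s)
for n in ["scene","top","wrist"]:
    c=read_camera(n); cv2.imwrite(f"pics/{n}0.png",c["img"][:,:,::-1]); print(n,c["K"],c["k1"],c["cam_to_world"])
E
```

```text
pics
{'clock': 0.0, 'q': array([-1.22299453,  0.3992264 ,  0.04504813,  1.53789949, -0.01867691,
        1.20689181, -0.05070878]), 'dq': array([ 2.22508087e-04,  6.99540866e-05, -7.74188761e-04, -6.08027832e-04,
        6.56048602e-04,  6.61589770e-04,  4.80131512e-04]), 'effort': array([ 4.55359386e-04, -4.75129974e+01,  1.36506278e+00, -2.54218572e+01,
        1.16165774e-02,  9.98111791e-03,  1.70672803e-05]), 'tool_pos': array([0.28059004, 0.58566126, 0.25523281]), 'ee_rot': array([ 6.02590128e-04,  8.46165950e-01,  5.32918550e-01, -8.00555773e-04]), 'wrist_force': array([0.14125122, 0.22046353, 1.02964191]), 'wrist_torque': array([ 0.00344094,  0.0023862 , -0.00963984]), 'width': 1.0024149719086504}
scene [[463.74288524   0.         313.30922193]
 [  0.         463.74288524 235.41782902]
 [  0.           0.           1.        ]] -0.006169857394281193 [[ 0.10957634 -0.63835033  0.76190674  1.24707657]
 [ 0.99392241  0.0785028  -0.07717229 -0.11121944]
 [-0.01054885  0.76573244  0.64307274  0.65508506]
 [ 0.          0.          0.          1.        ]]
top [[522.59030026   0.         322.36178518]
 [  0.         522.59030026 242.21632584]
 [  0.           0.           1.        ]] -0.1084148757570733 [[ 0.0119651   0.98962477 -0.14317696  0.38011898]
 [-0.99968549  0.0086829  -0.02352703 -0.04337876]
 [-0.02203974  0.14341343  0.98941742  1.12192716]
 [ 0.          0.          0.          1.        ]]
wrist [[356.24988609   0.         323.33146606]
 [  0.         356.24988609 234.77289725]
 [  0.           0.           1.        ]] -0.010171169383465342 [[ 0.43052395 -0.86059862 -0.2720646   0.21218802]
 [ 0.90257762  0.40994264  0.13153204  0.6190466 ]
 [-0.00166541 -0.30218711  0.95324717  0.3731758 ]
 [ 0.          0.          0.          1.        ]]
```

View pics/scene0.png

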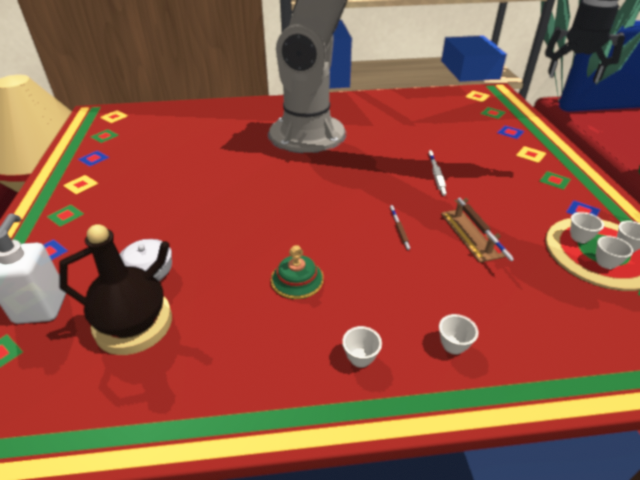

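View pics/top0.png

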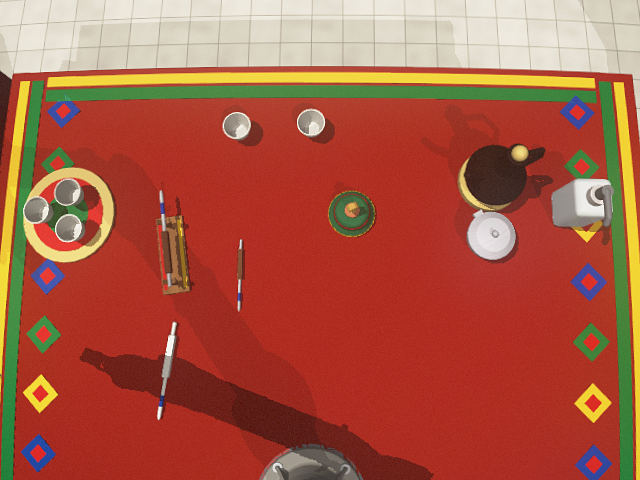

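View pics/wrist0.png

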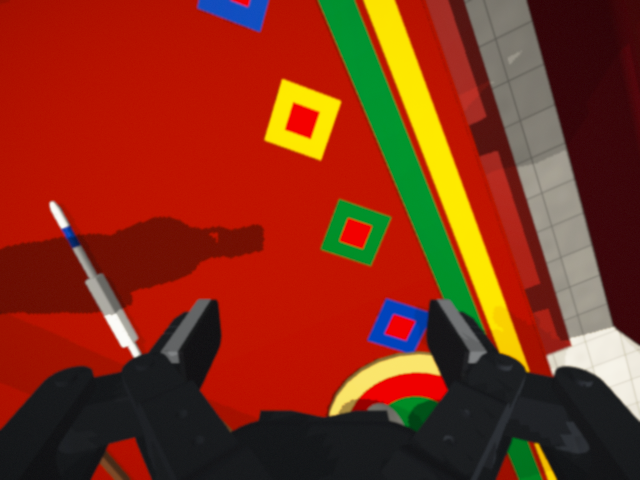

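The rod lies in its rest at top px (172,250), nose up (+x), and the eye is at (352,212). The white rod and the small rod are the decoys. I'll zoom in on both and measure.

```bash
cat > h.py <<'E'
import numpy as np, cv2
from plant import state, read_camera
from scipy.spatial.transform import Rotation as R
def ray(c,u,v):
    K=c["K"];d=np.array([(u-K[0,2])/K[0,0],(v-K[1,2])/K[1,1]])
    s=d.copy()
    for _ in range(30): s=d/(1+c["k1"]*(s@s))
    M=c["cam_to_world"]; r=M[:3,:3]@np.array([s[0],-s[1],-1.]); return M[:3,3],r
def plane(c,u,v,z):
    o,r=ray(c,u,v); return o+r*(z-o[2])/r[2]
def proj(c,p):
    M=c["cam_to_world"]; q=M[:3,:3].T@(np.asarray(p)-M[:3,3]); s=np.array([q[0],-q[1]])/-q[2]
    s=s*(1+c["k1"]*(s@s)); K=c["K"]; return np.array([K[0,0]*s[0]+K[0,2],K[1,1]*s[1]+K[1,2]])
def tri(obs):
    A=np.zeros((3,3));b=np.zeros(3)
    for c,u,v in obs:
        o,r=ray(c,u,v); r=r/np.linalg.norm(r);P=np.eye(3)-np.outer(r,r);A+=P;b+=P@o
    return np.linalg.solve(A,b)
def crop(c,name,x0,y0,w,h,k):
    im=c["img"][y0:y0+h,x0:x0+w,::-1]; cv2.imwrite(f"pics/{name}.png",cv2.resize(im,None,fx=k,fy=k,interpolation=cv2.INTER_CUBIC))
def toolR(s): w,x,y,z=s["ee_rot"]; return R.from_quat([x,y,z,w])
E
python3 - <<'E'
from h import *
t=read_camera("top"); s=read_camera("scene")
crop(t,"t1",140,170,110,140,5); crop(t,"t2",315,175,75,75,8); crop(s,"s1",380,180,150,100,5); crop(s,"s2",260,230,75,75,8)
E
```

```text
(no output)
```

View pics/t1.png

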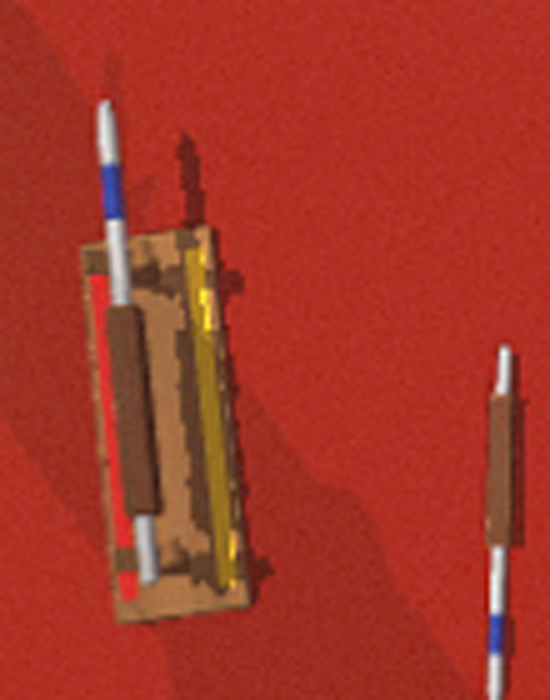

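View pics/t2.png

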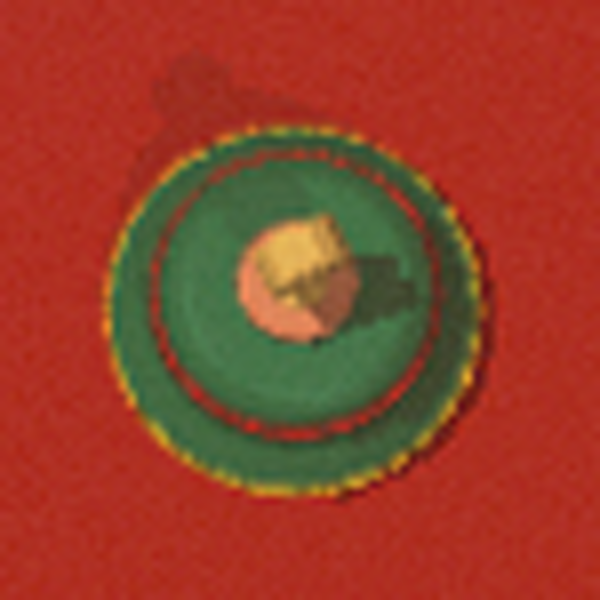

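View pics/s1.png

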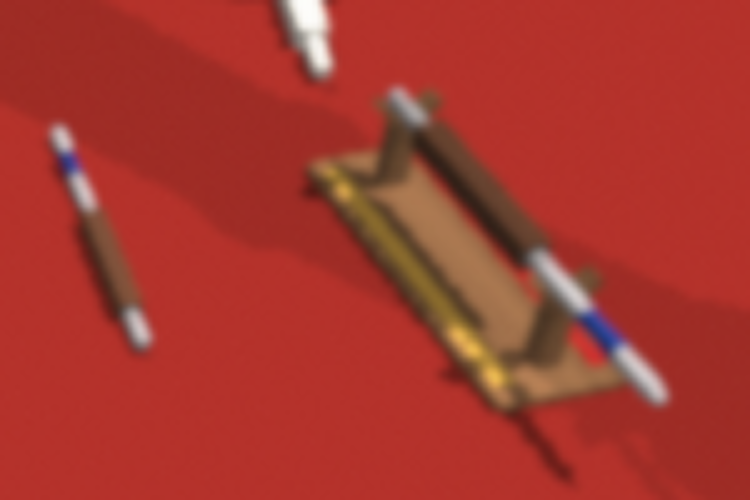

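View pics/s2.png

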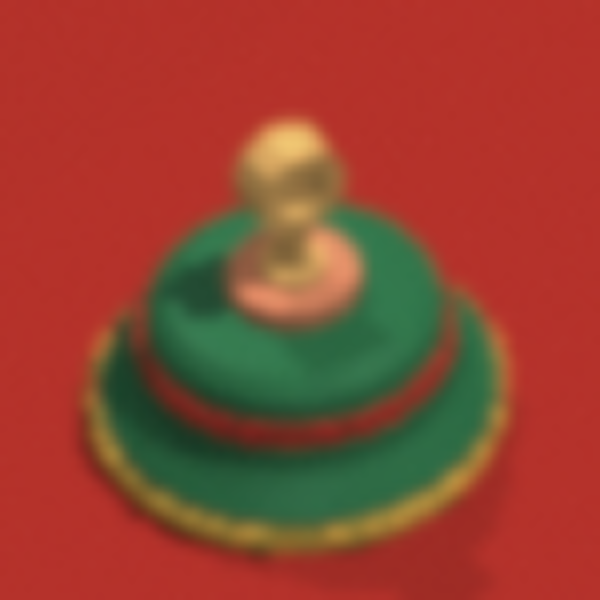

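Run:
```python
from h import *
t=read_camera("top"); s=read_camera("scene")
f=lambda x,y:(140+x/5-.4,170+y/5-.4); g=lambda x,y:(380+x/5-.4,180+y/5-.4)
z=0.045
for n,a,b in [("nose",(106,101),(662,400)),("band",(113,192),(600,330)),("hfront",(123,306),(533,253)),("hback",(146,514),(425,132)),("stub",(150,583),(397,93))]:
    print(n, plane(t,*f(*a),z).round(4), tri([(t,*f(*a)),(s,*g(*b))]).round(4))
# boss
for c,n in((t,"top"),(s,"scene")):
    hsv=cv2.cvtColor(c["img"],cv2.COLOR_RGB2HSV)
    m=cv2.inRange(hsv,(55,60,30),(90,255,255))
    k,l,st,ce=cv2.connectedComponentsWithStats(m)
    for i in range(1,k):
        if st[i,4]>150: print(n,st[i],ce[i], plane(c,*ce[i],0.02).round(3))
F=lambda x,y:(315+x/8-.4,175+y/8-.4); G=lambda x,y:(260+x/8-.4,230+y/8-.4)
print("base rim ctr",plane(t,*F(297,311),0.002), "shoulder", plane(t,*F(297,295),.035),"collar",plane(t,*F(298,280),.046),plane(s,*G(297,273),.046))
print("loop", tri([(t,*F(302,250)),(s,*G(290,178))]), plane(s,*G(290,178),.074),plane(t,*F(302,250),.082))
print(plane(t,237,124,.045),plane(t,311,122,.045), toolR(state()).as_matrix())
```

```text
nose [0.647  0.3317 0.045 ] [0.6459 0.3299 0.0487]
band [0.607  0.3261 0.045 ] [0.6055 0.3232 0.0498]
hfront [0.5575 0.3188 0.045 ] [0.5564 0.3159 0.0497]
hback [0.4691 0.304  0.045 ] [0.4687 0.3023 0.0481]
stub [0.4402 0.3008 0.045 ] [0.4399 0.2994 0.0489]
top [   1   81   43  399 4326] [ 17.77924179 286.19001387] [0.435 0.659 0.02 ]
top [ 599   82   21  107 1128] [609.10283688 131.52836879] [ 0.799 -0.664  0.02 ]
top [  46   86  550   16 6032] [320.40583554  92.61190318] [ 0.879 -0.009  0.02 ]
top [ 42 147  32  26 285] [ 57.06666667 159.90526316] [0.724 0.591 0.02 ]
top [565 150  34  29 390] [581.02564103 165.2025641 ] [ 0.718 -0.59   0.02 ]
top [329 192  35  43 242] [340.91322314 218.44214876] [ 0.591 -0.056  0.02 ]
top [335 195  33  33 542] [349.22324723 211.31549815] [ 0.607 -0.074  0.02 ]
top [ 66 206  22  15 173] [ 76.9017341  212.31213873] [0.602 0.531 0.02 ]
top [ 616  300   17  180 1961] [624.80673126 399.681795  ] [ 0.208 -0.663  0.02 ]
top [ 27 316  33  37 458] [ 43.33624454 333.77947598] [0.332 0.589 0.02 ]
top [574 323  35  38 477] [590.87631027 341.62473795] [ 0.331 -0
[... 795 characters left out ...]
  0.02 ]
scene [  0 336  21  30 262] [  8.93129771 349.23664122] [ 0.726 -0.571  0.02 ]
scene [    0   372   640    86 10791] [311.88749884 414.80937819] [ 0.899 -0.082  0.02 ]
base rim ctr [ 0.60611082 -0.08007629  0.002     ] shoulder [ 0.60377148 -0.078981    0.035     ] collar [ 0.60552391 -0.07887018  0.046     ] [ 0.60493166 -0.07867762  0.046     ]
loop [ 0.60661142 -0.07908865  0.07800878] [ 0.60213737 -0.07914628  0.074     ] [ 0.60576299 -0.0786738   0.082     ]
[0.79482692 0.17155714 0.045     ] [0.79918133 0.01002948 0.045     ] [[ 4.31999670e-01  9.01873753e-01 -1.37952782e-04]
 [ 9.01873691e-01 -4.31999692e-01 -3.35392392e-04]
 [-3.62077154e-04  2.04734184e-05 -9.99999934e-01]]
```

```bash
cat >> h.py <<'E'
def pose(x,y,heading_deg):
    "tool vertical-down rotation with tool x at heading"
    a=np.radians(heading_deg); X=np.array([np.cos(a),np.sin(a),0]);Z=np.array([0,0,-1.]);Y=np.cross(Z,X)
    return R.from_matrix(np.c_[X,Y,Z])
def delta(pos,heading_deg):
    s=state(); r0=toolR(s); rt=pose(0,0,heading_deg)
    print("t",round(s["clock"],2),"delta rot",(r0.inv()*rt).as_rotvec().round(4),"shift",r0.inv().apply(np.array(pos)-s["tool_pos"]).round(4))
def rep():
    s=state();m=toolR(s).as_matrix();print("t %.2f"%s["clock"],"pos",s["tool_pos"].round(4),"xhead",np.degrees(np.arctan2(m[1,0],m[0,0])).round(2),"z",m[:,2].round(4),"F",s["wrist_force"].round(2),"T",s["wrist_torque"].round(3),"w",round(s["width"],3),"q",s["q"].round(2))
E
python3 -c "
from h import *
delta([.513,.310,.15],98.5)"
```

```text
t 0.35 delta rot [-1.000e-04  4.000e-04 -5.951e-01] shift [-0.1487  0.3287  0.1061]
```

Emit:
step_arm:
  deltas:
    - [[0, 0, -0.595, -0.149, 0.329, 0.106, 0.045], [0, 0, -0.595, -0.149, 0.329, 0.106, 0.045], [0, 0, -0.595, -0.149, 0.329, 0.106, 0.045], [0, 0, -0.595, -0.149, 0.329, 0.106, 0.045], [0, 0, -0.595, -0.149, 0.329, 0.106, 0.045], [0, 0, -0.595, -0.149, 0.329, 0.106, 0.045], [0, 0, -0.595, -0.149, 0.329, 0.106, 0.045], [0, 0, -0.595, -0.149, 0.329, 0.106, 0.045], [0, 0, -0.595, -0.149, 0.329, 0.106, 0.045], [0, 0, -0.595, -0.149, 0.329, 0.106, 0.045]]

```text
clock: 1.18
tool_pos: [0.5184, 0.2991, 0.1483]
ee_rot: [0.003, 0.658, 0.753, -0.003]
wrist_force: [-0.2, -1.6, -0.9]
width: 0.521
```

```bash
python3 -c "
from h import *
rep(); c=read_camera('wrist'); cv2.imwrite('pics/w1.png',c['img'][:,:,::-1]); rep()
for x in (.4,.45,.513,.56,.608): print(proj(c,[x,.310+(x-.513)*np.tan(np.radians(8.5)),.046]))"
```

```text
t 1.18 pos [0.5184 0.2991 0.1483] xhead 97.75 z [ 0.0011 -0.0078 -1.    ] F [-0.16 -1.56 -0.87] T [-0.048 -0.011 -0.051] w 0.521 q [-0.65  0.41  0.07  1.78 -0.03  0.96  1.13]
t 1.23 pos [0.5164 0.3029 0.149 ] xhead 97.91 z [-1.0e-04 -4.6e-03 -1.0e+00] F [0.33 0.25 0.99] T [-0.012 -0.002 -0.007] w 0.526 q [-0.66  0.41  0.07  1.78 -0.03  0.96  1.13]
[343.69983395  42.82384609]
[343.24756853 137.03087542]
[342.72916056 238.51066784]
[342.37809763 303.90369471]
[342.04855867 363.13674524]
```

View pics/w1.png

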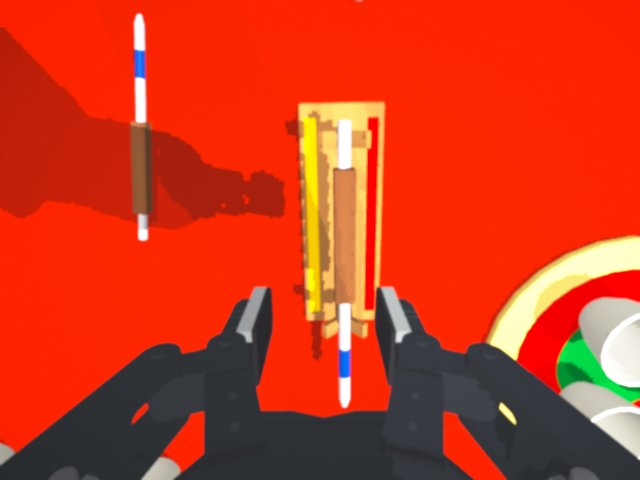

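Handle runs (344,168)→(344,303) and the band is at (345,363), within 3 px of my prediction.

```bash
python3 -c "
from h import *
c=read_camera('wrist'); cv2.imwrite('pics/w2.png',c['img'][:,:,::-1])
hsv=cv2.cvtColor(c['img'],cv2.COLOR_RGB2HSV)
m=cv2.inRange(hsv,(100,150,60),(130,255,255)); m[:300]=0;m[:,:300]=0;m[:,390:]=0
ys,xs=np.nonzero(m); b=(xs.mean(),ys.mean()); print('band',b,plane(c,*b,.046))
hs=[]
for v in range(185,295,5):
    row=c['img'][v,325:365].astype(int); k=np.nonzero((row[:,0]<205)&(row[:,1]>60))[0]; hs.append((v,325+k.min() if len(k) else 0,325+k.max() if len(k) else 0))
print(hs)
rep();delta([.513,.310,.051],98.5)"
```

```text
band (np.float64(337.82758620689657), np.float64(364.94827586206895)) [0.60830826 0.32585344 0.046     ]
[(185, np.int64(327), np.int64(328)), (190, np.int64(327), np.int64(328)), (195, np.int64(327), np.int64(328)), (200, np.int64(327), np.int64(328)), (205, np.int64(327), np.int64(328)), (210, np.int64(327), np.int64(329)), (215, np.int64(328), np.int64(345)), (220, np.int64(327), np.int64(329)), (225, np.int64(327), np.int64(329)), (230, np.int64(328), np.int64(329)), (235, np.int64(328), np.int64(345)), (240, np.int64(328), np.int64(331)), (245, np.int64(328), np.int64(329)), (250, np.int64(328), np.int64(329)), (255, np.int64(328), np.int64(329)), (260, np.int64(328), np.int64(329)), (265, np.int64(328), np.int64(329)), (270, np.int64(328), np.int64(332)), (275, np.int64(328), np.int64(334)), (280, np.int64(328), np.int64(334)), (285, np.int64(328), np.int64(336)), (290, np.int64(327), np.int64(338))]
t 1.28 pos [0.5146 0.3067 0.1496] xhead 98.16 z [-5.0e-04 -1.6e-03 -1.0e+00] F [-0.76 -0.58  0.42] T [-0.011 -0.008 -0.008] w 0.523 q [-0.66  0.41  0.06  1.78 -0.03  0.96  1.13]
t 1.28 delta rot [-0.0008  0.0015 -0.0059] shift [ 0.0037 -0.0011  0.0986]
```

View pics/w2.png

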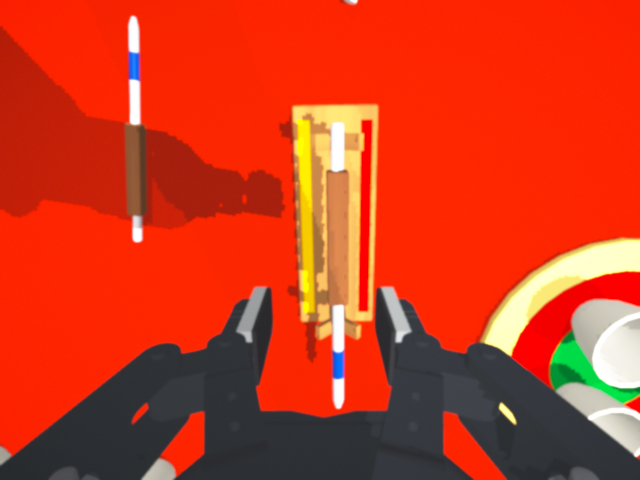

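Emit:
step_arm:
  deltas:
    - [[0, 0, 0, 0.001, 0, 0.035, 0.045], [0, 0, 0, 0.001, 0, 0.07, 0.045], [0, 0, 0, 0.001, 0, 0.097, 0.045], [0, 0, 0, 0.001, 0, 0.097, 0.045], [0, 0, 0, 0.001, 0, 0.097, 0.045]]

```text
clock: 1.7
tool_pos: [0.5114, 0.3119, 0.0527]
ee_rot: [-0.001, 0.652, 0.758, -0.001]
wrist_force: [0.4, 0.1, 1.2]
width: 0.526
```

```bash
python3 -c "
from h import *
rep(); c=read_camera('wrist'); cv2.imwrite('pics/w3.png',c['img'][:,:,::-1]);rep()"
```

```text
t 1.70 pos [0.5114 0.3119 0.0527] xhead 98.63 z [-2.6e-03 -6.0e-04 -1.0e+00] F [0.43 0.08 1.15] T [ 0.03  -0.058  0.034] w 0.526 q [-0.66  0.53  0.05  1.84 -0.04  0.77  1.13]
t 1.75 pos [0.513  0.3125 0.0544] xhead 98.6 z [ 9.0e-04  1.5e-03 -1.0e+00] F [-0.25  1.2   1.43] T [0.003 0.011 0.03 ] w 0.532 q [-0.66  0.53  0.05  1.84 -0.04  0.77  1.13]
```

View pics/w3.png

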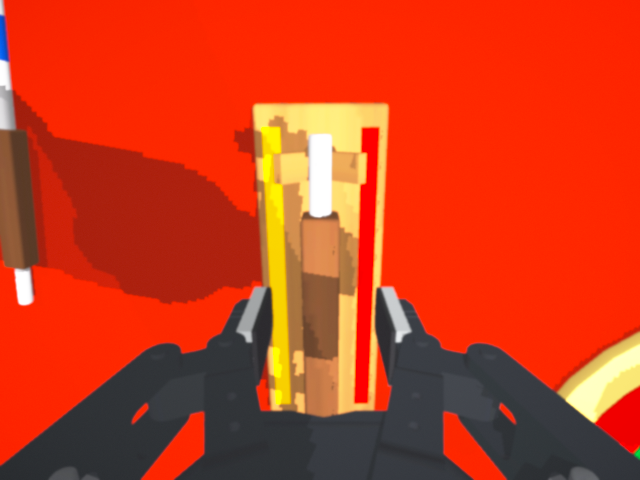

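The handle is at column 321, centred between the pads (270 and 378). I'll close on it.

Emit:
step_arm:
  deltas:
    - [[0, 0, 0, 0, 0, 0.002, 0.045], [0, 0, 0, 0, 0, 0.002, 0.0], [0, 0, 0, 0, 0, 0.002, 0.0], [0, 0, 0, 0, 0, 0.002, 0.0], [0, 0, 0, 0, 0, 0.002, 0.0], [0, 0, 0, 0, 0, 0.002, 0.0], [0, 0, 0, 0, 0, 0.002, 0.0]]

```text
clock: 2.33
tool_pos: [0.5138, 0.3112, 0.0528]
ee_rot: [0.0, 0.653, 0.758, 0.001]
wrist_force: [-1.2, 0.8, 5.6]
width: 0.152
```

```bash
python3 -c "
from h import *
rep()"
```

```text
t 2.33 pos [0.5138 0.3112 0.0528] xhead 98.51 z [ 0.0017  0.0012 -1.    ] F [-1.21  0.75  5.6 ] T [-0.132  0.197  0.114] w 0.152 q [-0.65  0.53  0.05  1.84 -0.04  0.77  1.13]
```

Emit:
step_arm:
  deltas:
    - [[0, 0, 0, 0, 0, -0.02, 0.0], [0, 0, 0, 0, 0, -0.04, 0.0], [0, 0, 0, 0, 0, -0.06, 0.0], [0, 0, 0, 0, 0, -0.08, 0.0], [0, 0, 0, -0.025, 0.008, -0.108, 0.0], [0, 0, 0, -0.05, 0.016, -0.108, 0.0], [0, 0, 0, -0.075, 0.025, -0.108, 0.0], [0, 0, 0, -0.1, 0.034, -0.108, 0.0]]

```text
clock: 3.0
tool_pos: [0.5618, 0.2159, 0.16]
ee_rot: [0.0, 0.653, 0.758, 0.001]
wrist_force: [-0.6, 0.0, -1.1]
width: 0.149
```

Emit:
step_arm:
  deltas:
    - [[0, 0, 0, -0.034, 0.012, 0, 0.0], [0, 0, 0, -0.068, 0.023, 0, 0.0], [0, 0, 0, -0.102, 0.035, 0, 0.0], [0, 0, 0, -0.136, 0.046, 0, 0.0], [0, 0, 0, -0.17, 0.058, 0, 0.0], [0, 0, 0, -0.204, 0.07, 0, 0.0], [0, 0, 0, -0.238, 0.081, 0, 0.0], [0, 0, 0, -0.27, 0.092, 0, 0.0], [0, 0, 0, -0.3, 0.103, 0, 0.0], [0, 0, 0, -0.3, 0.103, 0, 0.0]]

```text
clock: 3.83
tool_pos: [0.7089, -0.0752, 0.1591]
ee_rot: [0.003, 0.657, 0.754, -0.002]
wrist_force: [-0.8, -1.8, -0.8]
width: 0.15
```

```bash
python3 -c "
from h import *
rep(); read_camera('wrist');read_camera('wrist');c=read_camera('wrist'); cv2.imwrite('pics/w4.png',c['img'][:,:,::-1]);rep();np.save('w4.npy',c,allow_pickle=True)"
```

```text
t 3.83 pos [ 0.7089 -0.0752  0.1591] xhead 97.91 z [ 0.0019 -0.0073 -1.    ] F [-0.83 -1.77 -0.78] T [-0.191  0.07   0.017] w 0.15 q [-0.07  0.59  0.17  1.47 -0.1   1.08  1.83]
t 3.98 pos [ 0.7071 -0.0646  0.1586] xhead 98.44 z [-0.0013  0.001  -1.    ] F [ 0.73  0.46 -1.39] T [ 0.042  0.053 -0.018] w 0.144 q [-0.08  0.59  0.16  1.48 -0.1   1.09  1.82]
```

View pics/w4.png

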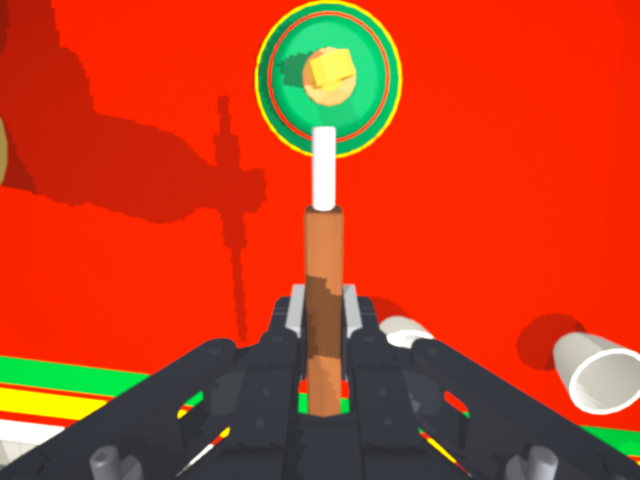

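Run:
```python
from h import *
c=np.load('w4.npy',allow_pickle=True).item()
crop(c,"w4c",250,0,160,160,5)
hsv=cv2.cvtColor(c["img"],cv2.COLOR_RGB2HSV); print(hsv[67,325:340:3],hsv[90,325:340:3])
```

```text
[[ 30 147 255]
 [ 30 147 255]
 [ 30 148 255]
 [ 30 148 255]
 [ 30 149 255]] [[ 28 148 255]
 [ 28 157 255]
 [ 29 149 255]
 [ 26 140 255]
 [ 22 127 255]]
```

View pics/w4c.png

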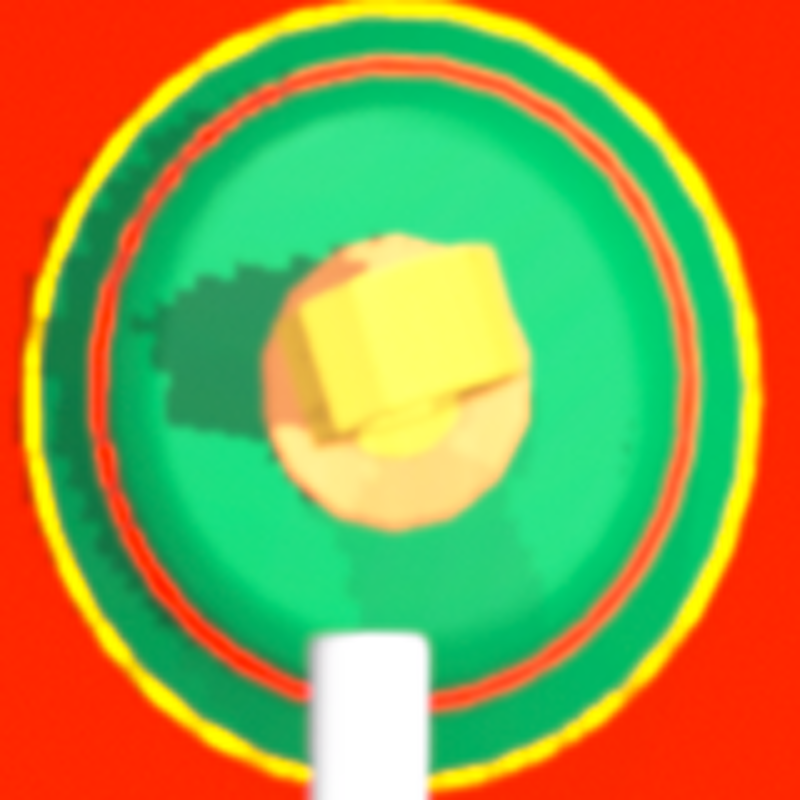

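Run:
```python
from h import *
c=np.load('w4.npy',allow_pickle=True).item()
f=lambda x,y:(250+x/5-.4,y/5-.4)
P={k:plane(c,*f(*v),.0815) for k,v in dict(a=(345,432),b=(523,377),d=(302,302),e=(490,245)).items()}
A=lambda p,q:np.degrees(np.arctan2(*(P[q]-P[p])[[1,0]])).round(1)
print({k:v.round(4) for k,v in P.items()})
print("long",A('a','b'),A('d','e'),"short",A('a','d'),A('b','e'), [np.linalg.norm(P[x]-P[y]).round(4) for x,y in ('ab','de','ad','be')])
print(sum(P.values())/4)
# ellipse-ish centre of collar and rim
for n,u,v,z in (("collar",397,383,.046),("shoulder ring",393,383,.038),("rim",392,398,.003)): print(n,plane(c,*f(u,v),z).round(4))
hsv=cv2.cvtColor(c["img"],cv2.COLOR_RGB2HSV)[:130]
m=cv2.inRange(hsv,(0,60,150),(35,190,255)); 
k,l,st,ce=cv2.connectedComponentsWithStats(m); i=1+st[1:,4].argmax(); cs,_=cv2.findContours((l==i).astype(np.uint8),0,1); (u,v),_,_=cv2.minAreaRect(cs[0]);print(st[i],ce[i],plane(c,*ce[i],.046))
m=cv2.inRange(hsv,(50,60,30),(90,255,255)); ys,xs=np.nonzero(m);print(xs.min(),xs.max(),ys.min())
```

```text
{'a': array([ 0.6151, -0.0835,  0.0815]), 'b': array([ 0.6074, -0.0665,  0.0815]), 'd': array([ 0.6038, -0.0895,  0.0815]), 'e': array([ 0.596 , -0.0718,  0.0815])}
long 114.4 113.8 short -152.3 -155.1 [np.float64(0.0187), np.float64(0.0193), np.float64(0.0128), np.float64(0.0125)]
[ 0.60555607 -0.07783306  0.0815    ]
collar [ 0.6057 -0.0791  0.046 ]
shoulder ring [ 0.6048 -0.0796  0.038 ]
rim [ 0.6028 -0.0797  0.003 ]
[ 302   47   54   59 2515] [328.94075547  75.86282306] [ 0.60550846 -0.07917411  0.046     ]
259 398 4
```

Clear view of the eye from above: the ring's corners give hole heading about 24.5°, centre (0.6055, -0.0787), and ring size about 19 x 12.6 mm (top facets), which matches. The rod is straight in the grip. Next is the pre-insertion pose.

Emit:
step_arm:
  deltas:
    - [[0, 0, -0.04, -0.006, -0.034, 0, 0.0], [0, 0, -0.08, -0.011, -0.067, 0, 0.0], [0, 0, -0.12, -0.017, -0.1, 0, 0.0], [0, 0, -0.16, -0.022, -0.133, 0, 0.0], [0, 0, -0.2, -0.028, -0.166, 0, 0.0], [0, 0, -0.24, -0.034, -0.2, 0, 0.0], [0, 0, -0.28, -0.04, -0.235, 0, 0.0], [0, 0, -0.28, -0.045, -0.263, 0, 0.0], [0, 0, -0.28, -0.045, -0.263, 0, 0.0], [0, 0, -0.28, -0.045, -0.263, 0, 0.0]]

```text
clock: 4.82
tool_pos: [0.4527, -0.147, 0.1595]
ee_rot: [-0.0, 0.541, 0.841, 0.0]
wrist_force: [-0.2, 0.0, -1.6]
width: 0.149
```

```bash
python3 -c "
from h import *
rep(); read_camera('top');c=read_camera('top');rep();delta([.4535,-.148,.0818],114.5)"
```

```text
t 4.82 pos [ 0.4527 -0.147   0.1595] xhead 114.56 z [ 2.e-04  1.e-03 -1.e+00] F [-0.19  0.03 -1.57] T [ 0.007 -0.056  0.031] w 0.149 q [ 0.09  0.2   0.15  2.05 -0.04  0.9   2.26]
t 4.92 pos [ 0.4552 -0.1464  0.1598] xhead 114.69 z [ 1.9e-03  6.0e-04 -1.0e+00] F [ 0.23  0.16 -0.93] T [-0.067 -0.014 -0.003] w 0.152 q [ 0.09  0.2   0.15  2.05 -0.04  0.9   2.26]
t 4.92 delta rot [0.0019 0.0002 0.0033] shift [-0.0007 -0.0023  0.078 ]
```

Emit:
step_arm:
  deltas:
    - [[0, 0, 0, 0, -0.001, 0.025, 0.0], [0, 0, 0, -0.001, -0.001, 0.05, 0.0], [0, 0, 0, -0.001, -0.001, 0.07, 0.0], [0, 0, 0, -0.001, -0.001, 0.078, 0.0], [0, 0, 0, -0.001, -0.001, 0.078, 0.0], [0, 0, 0, -0.001, -0.001, 0.078, 0.0]]

```text
clock: 5.42
tool_pos: [0.4547, -0.1487, 0.0815]
ee_rot: [0.0, 0.54, 0.842, 0.0]
wrist_force: [0.3, 0.1, -1.3]
width: 0.151
```

```bash
python3 -c "
from h import *
rep(); s=read_camera('scene');c=read_camera('top');rep();delta([.4535,-.148,.0818],114.5)
np.save('s5.npy',s,allow_pickle=True);np.save('t5.npy',c,allow_pickle=True)
crop(s,'s5',250,180,100,100,6);crop(c,'t5',315,180,100,100,6)
w=read_camera('wrist');cv2.imwrite('pics/w5.png',w['img'][:,:,::-1]);rep()
"
```

```text
t 5.42 pos [ 0.4547 -0.1487  0.0815] xhead 114.62 z [ 4.e-04  2.e-04 -1.e+00] F [ 0.34  0.13 -1.35] T [-0.036  0.022  0.056] w 0.151 q [ 0.11  0.32  0.14  2.11 -0.07  0.72  2.29]
t 5.52 pos [ 0.4552 -0.1493  0.0824] xhead 114.58 z [ 2.6e-03 -3.0e-04 -1.0e+00] F [ 0.08 -0.45 -0.34] T [-0.016 -0.005 -0.05 ] w 0.153 q [ 0.11  0.32  0.14  2.11 -0.07  0.72  2.29]
t 5.52 delta rot [0.0022 0.0014 0.0013] shift [ 0.0019 -0.001   0.0006]
t 5.57 pos [ 0.4551 -0.1494  0.0825] xhead 114.56 z [ 2.9e-03 -4.0e-04 -1.0e+00] F [-0.64 -0.11 -1.27] T [-0.008  0.068  0.022] w 0.151 q [ 0.11  0.32  0.14  2.11 -0.07  0.72  2.29]
```

View pics/s5.png

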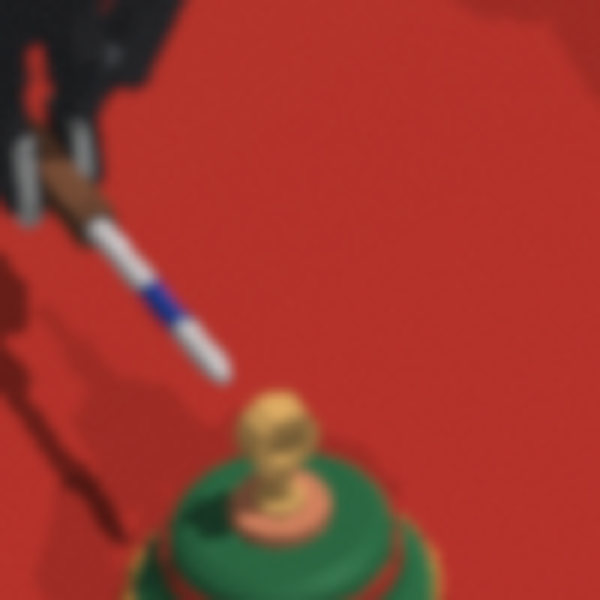

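View pics/t5.png

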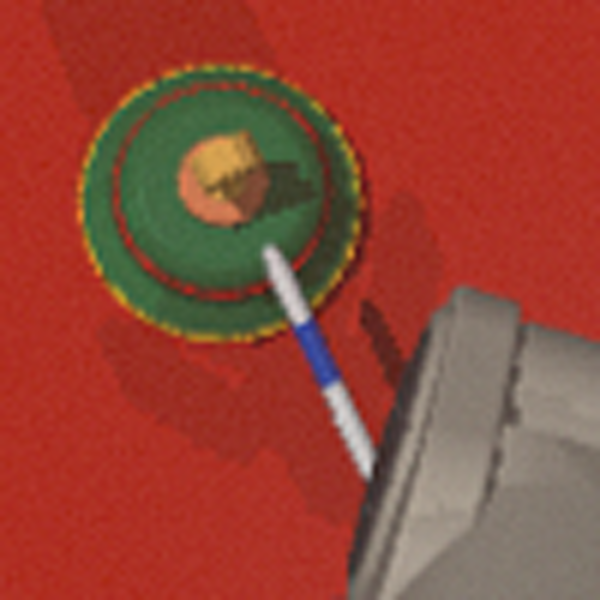

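Run:
```python
from h import *
s=np.load('s5.npy',allow_pickle=True).item();t=np.load('t5.npy',allow_pickle=True).item()
def blue(c,x0,y0,w=100,h=100):
    im=c["img"][y0:y0+h,x0:x0+w]; hsv=cv2.cvtColor(im,cv2.COLOR_RGB2HSV); m=cv2.inRange(hsv,(105,110,60),(130,255,255)); k,l,st,ce=cv2.connectedComponentsWithStats(m); i=1+st[1:,4].argmax(); return ce[i]+[x0,y0],st[i]
bs,a=blue(s,250,180);bt,b=blue(t,315,180);print(bs,a,bt,b)
band=tri([(s,*bs),(t,*bt)])
G=lambda x,y:(250+x/6-.4,180+y/6-.4);F=lambda x,y:(315+x/6-.4,180+y/6-.4)
nose=tri([(s,*G(228,379)),(t,*F(266,245))])
loop=tri([(s,*G(277,432)),(t,*F(227,160))])
colS=plane(s,*G(281,507),.046);colT=plane(t,*F(222,183),.046)
print("band",band,"nose",nose,"head",np.degrees(np.arctan2(*(nose-band)[[1,0]])),"\nloop",loop,colS,colT)
d=np.array([np.cos(np.radians(24.5)),np.sin(np.radians(24.5)),0]);n=np.array([-d[1],d[0],0])
tcp=np.array([.4551,-.1492,.0823])
for P in(band,nose): print("along,lat,dz from eye",(P-[.6055,-.0787,.074])@d,(P-[.6055,-.0787,.074])@n,P[2]-loop[2],"from tcp",(P-tcp)@d,(P-tcp)@n)
print("tcp lat",(tcp-[.6055,-.0787,.074])@n)
print('bandT',plane(t,*bt,.074),'bandS',plane(s,*bs,.074))
```

```text
[276.57142857 230.14285714] [25 48  5  5 14] [367.20588235 238.23529412] [49 54  7 10 34]
band [ 0.53989685 -0.11039691  0.07898284] nose [ 0.57684217 -0.09257435  0.07613619] head 25.75284073392813 
loop [ 0.60577196 -0.07922247  0.077896  ] [ 0.6058966  -0.07931437  0.046     ] [ 0.60444885 -0.07834909  0.046     ]
along,lat,dz from eye -0.07284081870161599 -0.0016377807371678712 0.001086845121499369 from tcp 0.09325323004548097 0.00014462516413005447
along,lat,dz from eye -0.03183111342154548 -0.0007409115466636637 -0.0017598029783027491 from tcp 0.1342629353255515 0.001041494354634262
tcp lat -0.0017824059012979258
bandT [ 0.54071247 -0.10926748  0.074     ] bandS [ 0.53361566 -0.11183998  0.074     ]
```

The rod is 1.5 mm off sideways and its height is fine. I'll correct that and feed in slowly.

Emit:
step_arm:
  deltas:
    - [[0, 0, 0, 0.0015, 0, 0, 0.0], [0, 0, 0, 0.0015, 0.006, 0, 0.0], [0, 0, 0, 0.0015, 0.012, 0, 0.0], [0, 0, 0, 0.0015, 0.018, 0, 0.0], [0, 0, 0, 0.0015, 0.024, 0, 0.0], [0, 0, 0, 0.0015, 0.029, 0, 0.0], [0, 0, 0, 0.0015, 0.034, 0, 0.0], [0, 0, 0, 0.0015, 0.034, 0, 0.0]]

```text
clock: 6.23
tool_pos: [0.4853, -0.1331, 0.0813]
ee_rot: [0.0, 0.54, 0.842, 0.0]
wrist_force: [0.4, -0.9, -0.8]
width: 0.147
```

```bash
python3 -c "
from h import *
rep(); s=read_camera('scene');c=read_camera('top');rep()
crop(s,'s6',250,180,100,100,6);crop(c,'t6',315,180,100,100,6)
"
```

```text
t 6.23 pos [ 0.4853 -0.1331  0.0813] xhead 114.61 z [ 1.e-03  2.e-04 -1.e+00] F [ 0.35 -0.87 -0.82] T [-0.007 -0.023  0.037] w 0.147 q [ 0.07  0.36  0.13  2.05 -0.07  0.73  2.25]
t 6.33 pos [ 0.484  -0.1337  0.0812] xhead 114.56 z [-4.e-04  1.e-04 -1.e+00] F [-0.68  0.17 -1.03] T [-0.035  0.002  0.01 ] w 0.149 q [ 0.07  0.35  0.13  2.06 -0.07  0.73  2.25]
```

View pics/s6.png

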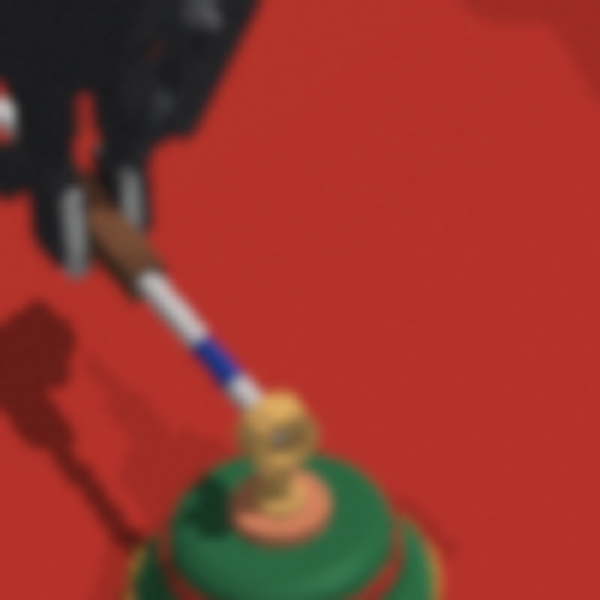

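View pics/t6.png

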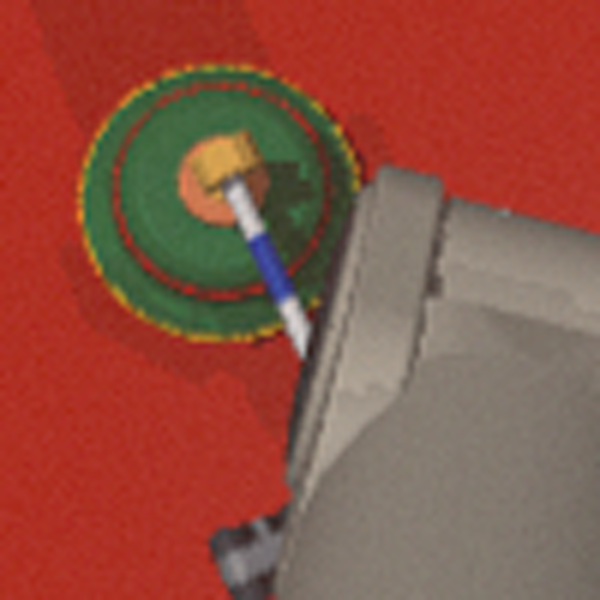

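The nose has entered the loop (scene ~(283,437) in the crop) with no contact force. I'll go on to the band.

Emit:
step_arm:
  deltas:
    - [[0, 0, 0, 0, 0.006, 0, 0.0], [0, 0, 0, 0, 0.012, 0, 0.0], [0, 0, 0, 0, 0.018, 0, 0.0], [0, 0, 0, 0, 0.024, 0, 0.0], [0, 0, 0, 0, 0.03, 0, 0.0], [0, 0, 0, 0, 0.035, 0, 0.0], [0, 0, 0, 0, 0.038, 0, 0.0], [0, 0, 0, 0, 0.038, 0, 0.0], [0, 0, 0, 0, 0.038, 0, 0.0]]

```text
clock: 7.08
tool_pos: [0.5185, -0.118, 0.0812]
ee_rot: [-0.0, 0.541, 0.841, -0.0]
wrist_force: [-0.0, 0.5, -0.5]
width: 0.15
```

```bash
python3 -c "
from h import *
rep(); s=read_camera('scene');c=read_camera('top');rep()
crop(s,'s7',250,180,100,100,6);crop(c,'t7',315,180,100,100,6)
"
```

```text
t 7.08 pos [ 0.5185 -0.118   0.0812] xhead 114.55 z [-3.e-04  0.e+00 -1.e+00] F [-0.02  0.48 -0.46] T [0.009 0.015 0.041] w 0.15 q [ 0.04  0.4   0.13  1.99 -0.07  0.76  2.21]
t 7.18 pos [ 0.5181 -0.1183  0.0812] xhead 114.52 z [-5.e-04  0.e+00 -1.e+00] F [-0.18 -0.56 -0.9 ] T [ 0.019  0.069 -0.026] w 0.154 q [ 0.04  0.4   0.13  1.99 -0.07  0.76  2.21]
```

View pics/s7.png

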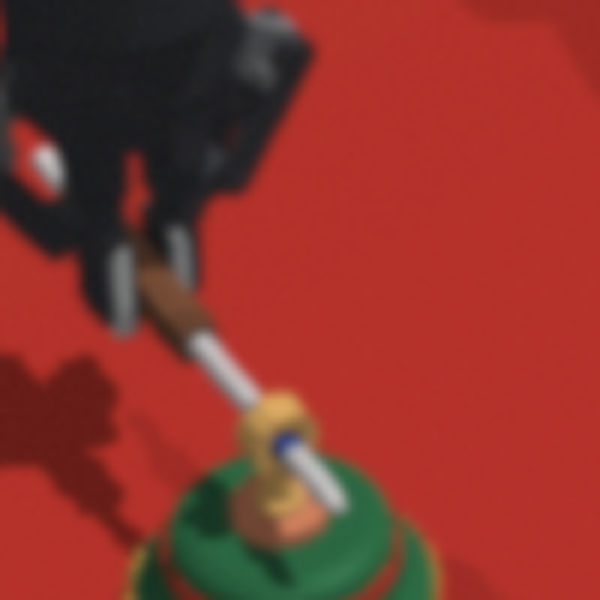

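View pics/t7.png

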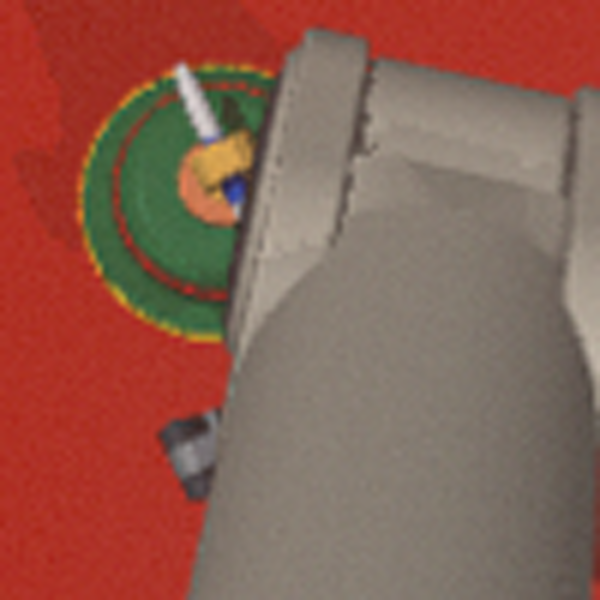

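The band is in the loop and shows on both sides of the ring (scene (286,443), top (235,190) in the crops), with no force. Now I'll turn through the play, pivoting about the eye.

Emit:
step_arm:
  deltas:
    - [[0, 0, 0.05, 0.0048, 0.0001, 0, 0.0], [0, 0, 0.1, 0.0096, 0.0005, 0, 0.0], [0, 0, 0.15, 0.0143, 0.0011, 0, 0.0], [0, 0, 0.2, 0.0191, 0.0019, 0, 0.0], [0, 0, 0.25, 0.0238, 0.003, 0, 0.0], [0, 0, 0.25, 0.0238, 0.003, 0, 0.0]]

```text
clock: 7.68
tool_pos: [0.5108, -0.0948, 0.0813]
ee_rot: [-0.0, 0.642, 0.767, -0.0]
wrist_force: [-0.4, -1.2, -1.7]
width: 0.152
```

```bash
cat >> h.py <<'E'
EYE=np.array([.6055,-.0787])
def eye():
    s=state();m=toolR(s).as_matrix(); a=np.arctan2(m[1,1],m[0,1]); p=s["tool_pos"][:2]; F=s["wrist_force"];T=s["wrist_torque"]
    r=p-EYE; tz=T[2]+r[0]*F[1]-r[1]*F[0]
    v=np.linalg.inv(m[:2,:2])@(EYE-p)
    print("t %.2f rodhead %.3f rad  F %s Tz %.3f Tz_eye %.3f  pivot in tool %s z %.4f w %.3f"%(s["clock"],a,F.round(2),T[2],tz,v.round(4),s["tool_pos"][2],s["width"]))
E
python3 -c "
from h import *
eye()"
```

```text
t 7.68 rodhead 0.178 rad  F [-0.38 -1.23 -1.7 ] Tz -0.106 Tz_eye 0.005  pivot in tool [-0.0008  0.096 ] z 0.0813 w 0.152
```

Emit:
step_arm:
  deltas:
    - [[0, 0, 0.03, 0.0029, 0, 0, 0.0], [0, 0, 0.06, 0.0058, 0.0002, 0, 0.0], [0, 0, 0.06, 0.0058, 0.0002, 0, 0.0]]

```text
clock: 7.93
tool_pos: [0.5103, -0.0897, 0.0813]
ee_rot: [0.0, 0.664, 0.748, -0.0]
wrist_force: [-0.4, -1.2, -0.9]
width: 0.149
```

```bash
python3 -c "
from h import *
eye()"
```

```text
t 7.93 rodhead 0.119 rad  F [-0.41 -1.23 -0.92] Tz -0.120 Tz_eye -0.007  pivot in tool [-0.0004  0.0958] z 0.0813 w 0.149
```

Emit:
step_arm:
  deltas:
    - [[0, 0, 0.03, 0.0029, 0, 0, 0.0], [0, 0, 0.06, 0.0058, 0.0002, 0, 0.0], [0, 0, 0.06, 0.0058, 0.0002, 0, 0.0]]

```text
clock: 8.18
tool_pos: [0.5099, -0.0842, 0.0813]
ee_rot: [0.0, 0.686, 0.728, -0.0]
wrist_force: [-0.4, -2.2, -1.9]
width: 0.152
```

```bash
python3 -c "
from h import *
eye()"
```

```text
t 8.18 rodhead 0.059 rad  F [-0.39 -2.16 -1.9 ] Tz -0.144 Tz_eye 0.061  pivot in tool [-0.0002  0.0958] z 0.0813 w 0.152
```

Emit:
step_arm:
  deltas:
    - [[0, 0, 0.03, 0.0029, 0, 0, 0.0], [0, 0, 0.06, 0.0058, 0.0002, 0, 0.0], [0, 0, 0.06, 0.0058, 0.0002, 0, 0.0]]

```text
clock: 8.43
tool_pos: [0.5097, -0.0784, 0.0813]
ee_rot: [0.0, 0.707, 0.707, -0.0]
wrist_force: [-0.4, -2.1, -1.1]
width: 0.152
```

```bash
python3 -c "
from h import *
eye()"
```

```text
t 8.43 rodhead -0.001 rad  F [-0.41 -2.14 -1.11] Tz -0.155 Tz_eye 0.050  pivot in tool [-0.0002  0.0958] z 0.0813 w 0.152
```

Emit:
step_arm:
  deltas:
    - [[0, 0, 0.03, 0.0029, 0, 0, 0.0], [0, 0, 0.06, 0.0058, 0.0002, 0, 0.0], [0, 0, 0.06, 0.0058, 0.0002, 0, 0.0]]

```text
clock: 8.68
tool_pos: [0.5099, -0.0726, 0.0813]
ee_rot: [0.0, 0.728, 0.685, -0.0]
wrist_force: [-0.7, -2.4, -0.7]
width: 0.151
```

```bash
python3 -c "
from h import *
eye()"
```

```text
t 8.68 rodhead -0.061 rad  F [-0.75 -2.41 -0.74] Tz -0.226 Tz_eye 0.008  pivot in tool [-0.0002  0.0958] z 0.0813 w 0.151
```

Emit:
step_arm:
  deltas:
    - [[0, 0, 0.03, 0.0029, 0, 0, 0.0], [0, 0, 0.06, 0.0058, 0.0002, 0, 0.0], [0, 0, 0.06, 0.0058, 0.0002, 0, 0.0]]

```text
clock: 8.93
tool_pos: [0.5105, -0.0669, 0.0813]
ee_rot: [0.0, 0.748, 0.663, -0.0]
wrist_force: [-0.8, -2.8, -1.0]
width: 0.148
```

```bash
python3 -c "
from h import *
eye()"
```

```text
t 8.93 rodhead -0.121 rad  F [-0.77 -2.83 -0.96] Tz -0.218 Tz_eye 0.060  pivot in tool [-0.0003  0.0957] z 0.0813 w 0.148
```

Emit:
step_arm:
  deltas:
    - [[0, 0, 0.03, 0.0029, 0, 0, 0.0], [0, 0, 0.06, 0.0058, 0.0002, 0, 0.0], [0, 0, 0.06, 0.0058, 0.0002, 0, 0.0]]

```text
clock: 9.18
tool_pos: [0.5114, -0.0611, 0.0813]
ee_rot: [0.0, 0.768, 0.64, -0.0]
wrist_force: [-1.9, -3.0, -1.9]
width: 0.149
```

```bash
python3 -c "
from h import *
eye()"
```

```text
t 9.18 rodhead -0.181 rad  F [-1.92 -3.01 -1.91] Tz -0.255 Tz_eye 0.062  pivot in tool [-0.0004  0.0957] z 0.0813 w 0.149
```

Emit:
step_arm:
  deltas:
    - [[0, 0, 0.03, 0.0029, 0, 0, 0.0], [0, 0, 0.06, 0.0058, 0.0002, 0, 0.0], [0, 0, 0.06, 0.0058, 0.0002, 0, 0.0]]

```text
clock: 9.43
tool_pos: [0.5126, -0.0554, 0.0812]
ee_rot: [0.0, 0.787, 0.617, -0.0]
wrist_force: [-0.9, -3.4, -0.0]
width: 0.15
```

```bash
python3 -c "
from h import *
eye()"
```

```text
t 9.43 rodhead -0.241 rad  F [-0.89 -3.41 -0.  ] Tz -0.223 Tz_eye 0.114  pivot in tool [-0.0005  0.0957] z 0.0812 w 0.150
```

Emit:
step_arm:
  deltas:
    - [[0, 0, 0.02, 0.0016, 0, 0, 0.0], [0, 0, 0.04, 0.003, 0.0001, 0, 0.0], [0, 0, 0.04, 0.003, 0.0001, 0, 0.0]]

```text
clock: 9.68
tool_pos: [0.5136, -0.0519, 0.0813]
ee_rot: [-0.0, 0.799, 0.601, -0.0]
wrist_force: [-1.2, -2.2, -0.8]
width: 0.149
```

```bash
python3 -c "
from h import *
eye()"
```

```text
t 9.68 rodhead -0.282 rad  F [-1.23 -2.25 -0.75] Tz -0.195 Tz_eye 0.045  pivot in tool [-0.0001  0.0957] z 0.0813 w 0.149
```

Emit:
step_arm:
  deltas:
    - [[0, 0, 0.02, 0.0019, 0, 0, 0.0], [0, 0, 0.04, 0.0038, 0.0001, 0, 0.0], [0, 0, 0.04, 0.0038, 0.0001, 0, 0.0]]

```text
clock: 9.93
tool_pos: [0.5148, -0.0481, 0.0813]
ee_rot: [-0.0, 0.811, 0.584, -0.0]
wrist_force: [-1.1, -3.0, -0.3]
width: 0.152
```

```bash
python3 -c "
from h import *
eye()"
```

```text
t 9.93 rodhead -0.322 rad  F [-1.1  -3.   -0.32] Tz -0.279 Tz_eye 0.027  pivot in tool [-0.0003  0.0957] z 0.0813 w 0.152
```

Emit:
step_arm:
  deltas:
    - [[0, 0, 0.03, 0.0026, 0, 0, 0.0], [0, 0, 0.06, 0.0053, 0.0002, 0, 0.0], [0, 0, 0.06, 0.0053, 0.0002, 0, 0.0]]

```text
clock: 10.18
tool_pos: [0.5167, -0.043, 0.0812]
ee_rot: [-0.0, 0.828, 0.56, -0.0]
wrist_force: [-1.1, -3.7, -0.4]
width: 0.147
```

```bash
python3 -c "
from h import *
eye()"
```

```text
t 10.18 rodhead -0.381 rad  F [-1.15 -3.67 -0.4 ] Tz -0.109 Tz_eye 0.257  pivot in tool [-0.0001  0.0957] z 0.0812 w 0.147
```

Emit:
step_arm:
  deltas:
    - [[0, 0, 0.03, 0.0026, 0, 0, 0.0], [0, 0, 0.06, 0.0053, 0.0002, 0, 0.0], [0, 0, 0.06, 0.0053, 0.0002, 0, 0.0]]

```text
clock: 10.43
tool_pos: [0.5188, -0.0383, 0.0812]
ee_rot: [-0.0, 0.844, 0.536, -0.0]
wrist_force: [-1.6, -1.7, -1.1]
width: 0.148
```

```bash
python3 -c "
from h import *
eye()"
```

```text
t 10.43 rodhead -0.440 rad  F [-1.61 -1.7  -1.12] Tz 0.047 Tz_eye 0.259  pivot in tool [0.0004 0.0957] z 0.0812 w 0.148
```

The seat shows clearly: eye torque rose from about 0.05 to 0.26 N m between rod headings -0.32 and -0.38. I'll turn on to about -0.61, roughly 15° past the seat.

Emit:
step_arm:
  deltas:
    - [[0, 0, 0.03, 0.0028, 0, 0, 0.0], [0, 0, 0.06, 0.0056, 0.0002, 0, 0.0], [0, 0, 0.09, 0.0084, 0.0004, 0, 0.0], [0, 0, 0.09, 0.0084, 0.0004, 0, 0.0]]

```text
clock: 10.77
tool_pos: [0.5228, -0.0308, 0.0812]
ee_rot: [-0.0, 0.868, 0.497, -0.0]
wrist_force: [-2.5, -2.6, -0.7]
width: 0.149
```

```bash
python3 -c "
from h import *
eye()"
```

```text
t 10.77 rodhead -0.530 rad  F [-2.5  -2.56 -0.68] Tz 0.042 Tz_eye 0.373  pivot in tool [0.0005 0.0956] z 0.0812 w 0.149
```

Emit:
step_arm:
  deltas:
    - [[0, 0, 0.03, 0.0028, 0, 0, 0.0], [0, 0, 0.06, 0.0057, 0.0002, 0, 0.0], [0, 0, 0.08, 0.0076, 0.0003, 0, 0.0], [0, 0, 0.08, 0.0076, 0.0003, 0, 0.0]]

```text
clock: 11.1
tool_pos: [0.5268, -0.0245, 0.0812]
ee_rot: [-0.0, 0.887, 0.462, -0.0]
wrist_force: [-2.0, -1.7, -1.1]
width: 0.15
```

```bash
python3 -c "
from h import *
eye(); c=read_camera('top'); s=read_camera('scene'); eye(); crop(c,'t8',315,180,100,100,6);crop(s,'s8',250,180,100,100,6)"
```

```text
t 11.10 rodhead -0.610 rad  F [-2.02 -1.74 -1.07] Tz 0.084 Tz_eye 0.330  pivot in tool [0.0007 0.0955] z 0.0812 w 0.150
t 11.20 rodhead -0.610 rad  F [-0.73 -1.64 -0.62] Tz 0.060 Tz_eye 0.229  pivot in tool [0.0008 0.0955] z 0.0813 w 0.151
```

View pics/t8.png

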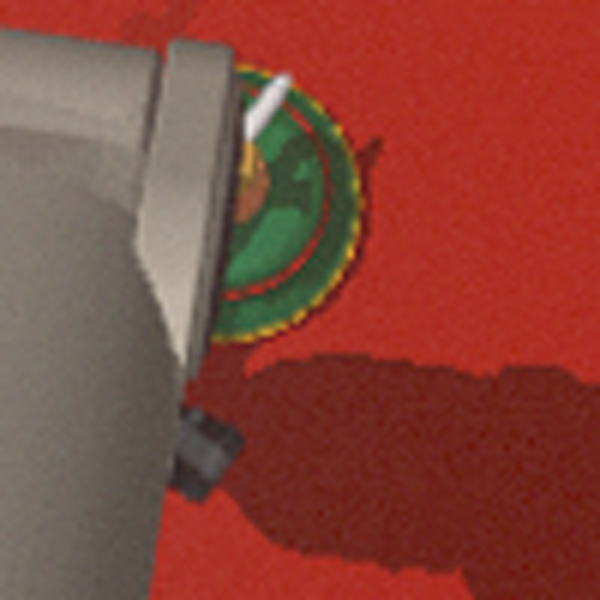

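View pics/s8.png

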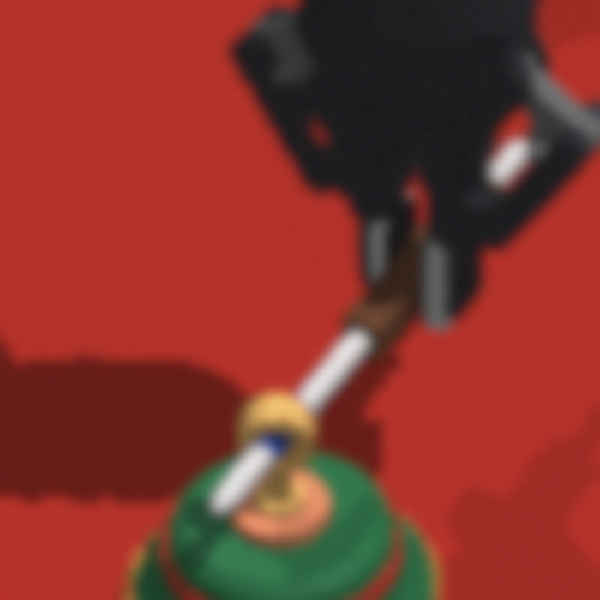

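The band is still in the loop. Now I'll back the rod off to the middle of its play.

Emit:
step_arm:
  deltas:
    - [[0, 0, -0.05, -0.0048, 0.0001, 0, 0.0], [0, 0, -0.1, -0.0095, 0.0005, 0, 0.0], [0, 0, -0.15, -0.0143, 0.0011, 0, 0.0], [0, 0, -0.2, -0.019, 0.0019, 0, 0.0], [0, 0, -0.25, -0.0236, 0.003, 0, 0.0], [0, 0, -0.3, -0.0282, 0.0043, 0, 0.0], [0, 0, -0.34, -0.0318, 0.0055, 0, 0.0], [0, 0, -0.34, -0.0318, 0.0055, 0, 0.0]]

```text
clock: 11.87
tool_pos: [0.5134, -0.0544, 0.0815]
ee_rot: [0.0, 0.796, 0.605, 0.001]
wrist_force: [-1.1, 0.4, -1.4]
width: 0.153
```

```bash
python3 -c "
from h import *
eye(); c=read_camera('top'); s=read_camera('scene'); eye(); crop(c,'t9',315,180,100,100,6);crop(s,'s9',250,180,100,100,6)"
```

```text
t 11.87 rodhead -0.272 rad  F [-1.05  0.4  -1.35] Tz -0.016 Tz_eye -0.027  pivot in tool [0.0013 0.0952] z 0.0815 w 0.153
t 11.97 rodhead -0.273 rad  F [ 0.01 -0.78 -0.63] Tz 0.036 Tz_eye 0.108  pivot in tool [0.0006 0.0953] z 0.0815 w 0.151
```

View pics/s9.png

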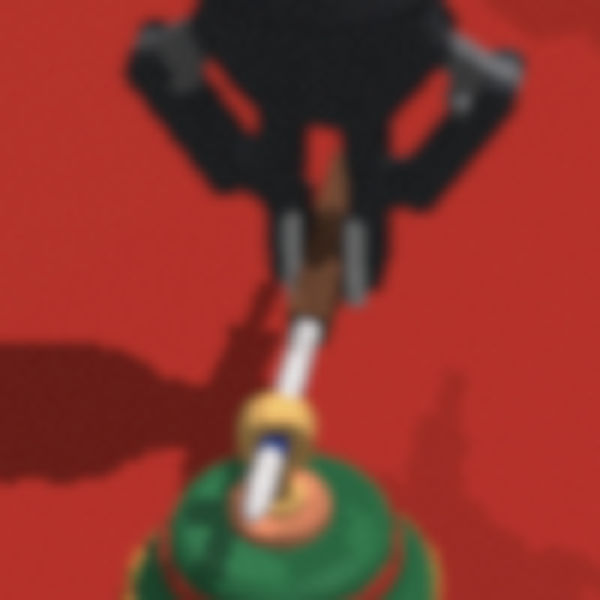

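View pics/t9.png

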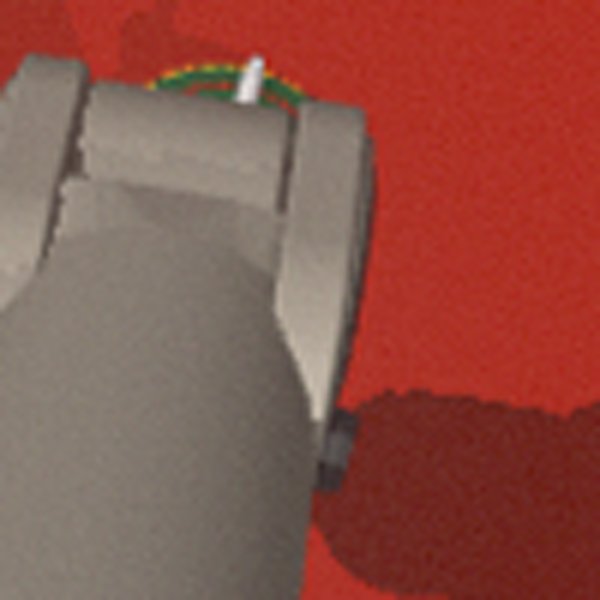

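Emit:
step_arm:
  deltas:
    - [[0, 0, 0, 0, -0.007, 0, 0.0], [0, 0, 0, 0, -0.015, 0, 0.0], [0, 0, 0, 0, -0.023, 0, 0.0], [0, 0, 0, 0, -0.031, 0, 0.0], [0, 0, 0, 0, -0.039, 0, 0.0], [0, 0, 0, 0, -0.047, 0, 0.0], [0, 0, 0, 0, -0.055, 0, 0.0], [0, 0, 0, 0, -0.065, 0, 0.0], [0, 0, 0, 0, -0.075, 0, 0.0], [0, 0, 0, 0, -0.075, 0, 0.0]]

```text
clock: 12.8
tool_pos: [0.438, -0.0332, 0.0809]
ee_rot: [-0.001, 0.796, 0.605, -0.001]
wrist_force: [-0.6, 0.4, -0.7]
width: 0.148
```

```bash
python3 -c "
from h import *
eye();rep(); c=read_camera('top'); s=read_camera('scene'); eye(); crop(c,'t10',315,180,100,100,6);crop(s,'s10',250,180,100,100,6)"
```

```text
t 12.80 rodhead -0.271 rad  F [-0.61  0.4  -0.67] Tz -0.005 Tz_eye -0.044  pivot in tool [0.001  0.1736] z 0.0809 w 0.148
t 12.80 pos [ 0.438  -0.0332  0.0809] xhead 74.46 z [-3.2e-03  7.0e-04 -1.0e+00] F [-0.61  0.4  -0.67] T [-0.018  0.072 -0.005] w 0.148 q [-0.26  0.27  0.27  2.2  -0.11  0.69  1.39]
t 12.90 rodhead -0.271 rad  F [ 0.07 -0.34 -0.96] Tz -0.029 Tz_eye 0.024  pivot in tool [0.0008 0.1708] z 0.0814 w 0.153
```

View pics/s10.png

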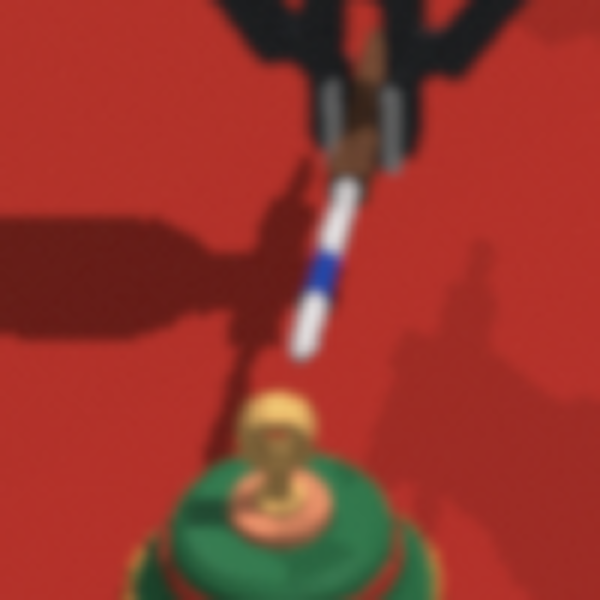

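View pics/t10.png

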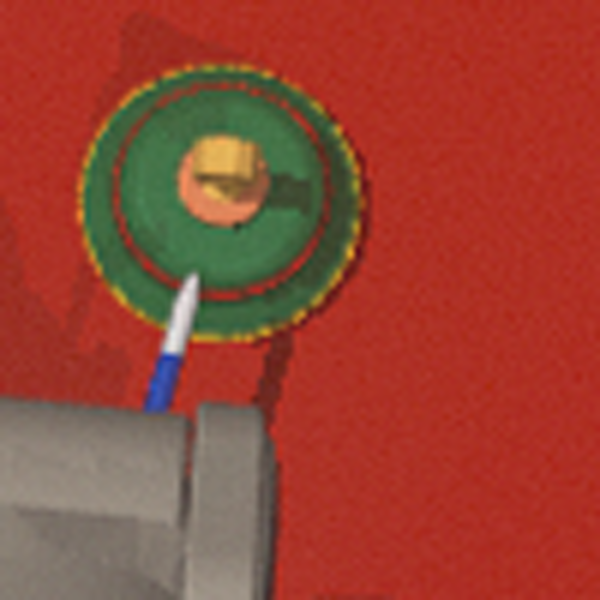

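Rod drawn out cleanly. The top view suggests the eye stands near 0 to -4°, and I expected about -14°, so I'll check from above with the wrist camera.

Emit:
step_arm:
  deltas:
    - [[0, 0, 0, 0, 0, -0.03, 0.0], [0, 0, 0, 0, 0, -0.065, 0.0], [0, 0, 0, 0, 0.03, -0.078, 0.0], [0, 0, 0, 0, 0.065, -0.078, 0.0], [0, 0, 0, 0, 0.1, -0.078, 0.0], [0, 0, 0, 0, 0.135, -0.078, 0.0], [0, 0, 0, 0, 0.17, -0.078, 0.0], [0, 0, 0, 0, 0.205, -0.078, 0.0], [0, 0, 0, 0, 0.24, -0.078, 0.0], [0, 0, 0, 0, 0.276, -0.078, 0.0]]

```text
clock: 13.73
tool_pos: [0.7087, -0.1084, 0.1588]
ee_rot: [0.0, 0.796, 0.605, 0.0]
wrist_force: [1.3, 0.7, -1.0]
width: 0.15
```

```bash
python3 -c "
from h import *
for _ in range(4): c=read_camera('wrist')
rep();np.save('w11.npy',c,allow_pickle=True); crop(c,'w11',250,0,160,160,5)"
```

```text
t 13.93 pos [ 0.7072 -0.1084  0.158 ] xhead 74.41 z [-1.3e-03 -4.0e-04 -1.0e+00] F [-0.32  0.41 -1.07] T [-0.021  0.018  0.052] w 0.147 q [-0.1   0.61  0.3   1.47 -0.19  1.09  1.53]
```

View pics/w11.png

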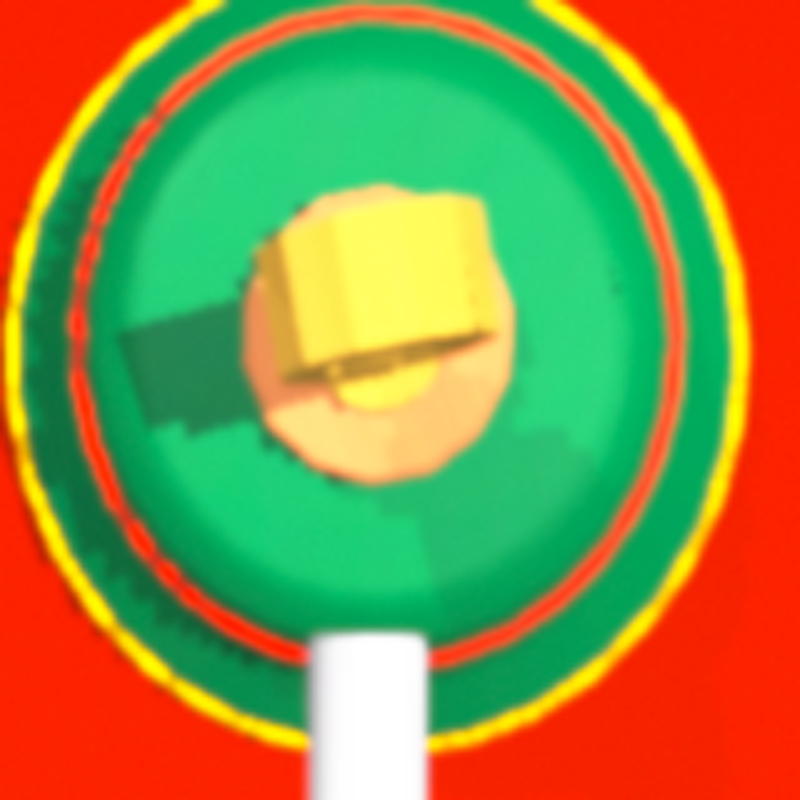

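Run:
```python
from h import *
f=lambda x,y:(250+x/5-.4,y/5-.4)
A=lambda p,q:np.degrees(np.arctan2(*(P[q]-P[p])[[1,0]])).round(1)
for fn,pts in (('w4.npy',dict(a=(345,432),b=(523,377),d=(302,302),e=(490,245))),('w11.npy',dict(a=(300,368),b=(493,330),d=(280,238),e=(483,198)))):
    c=np.load(fn,allow_pickle=True).item()
    P={k:plane(c,*f(*v),.0815) for k,v in pts.items()}
    print("long-90",A('a','b')-90,A('d','e')-90,"short",A('d','a'),A('e','b'), (sum(P.values())/4).round(4))
```

```text
long-90 24.400000000000006 23.799999999999997 short 27.7 24.9 [ 0.6056 -0.0778  0.0815]
long-90 -5.299999999999997 -5.400000000000006 short -6.7 -9.6 [ 0.6063 -0.0783  0.0815]
```

Eye has turned about 30-34° in total. To check for wind-up under load, I'll compare the rod's imaged heading with the gripper's in the loaded and unloaded views.

Run:
```python
from h import *
s=np.load('s5.npy',allow_pickle=True).item()   # fixed camera, same calibration
def axis(name,tip,hs):
    im=cv2.imread(f"pics/{name}.png").astype(np.float32)
    # white shaft ridge: for points between handle front and ring, find centroid of low-saturation bright pixels perpendicular
    mx=im.max(2);mn=im.min(2);w=np.clip(mn-90,0,None)   # white-ness
    bl=np.clip(im[:,:,0]-im[:,:,2],0,None)
    w=w+bl
    p0,p1=map(np.array,(hs,tip));d=(p1-p0)/np.linalg.norm(p1-p0);n=np.array([-d[1],d[0]])
    pts=[]
    for t in np.linspace(0.02,.98,60):
        c=p0+t*(p1-p0);o=np.arange(-16,17)
        q=c+o[:,None]*n; v=np.array([w[int(round(y)),int(round(x))] for x,y in q])
        if v.sum()>300 and v.max()>25: pts.append(c+n*(v@o)/v.sum())
    pts=np.array(pts,np.float32); vx,vy,x,y=cv2.fitLine(pts,cv2.DIST_HUBER,0,.01,.01).ravel()
    G=lambda x,y:(250+(x+.5)/6-.5,180+(y+.5)/6-.5)
    A=plane(s,*G(x-60*vx,y-60*vy),.074);B=plane(s,*G(x+60*vx,y+60*vy),.074);e=B-A
    if (np.array([vx,vy])@d)<0:e=-e
    return np.arctan2(e[1],e[0]),len(pts)
for name,tip,hs,grip in (("s5",(226,376),(95,220),.429),("s6",(250,395),(145,275),.428),("s8",(222,503),(365,335),-.610),("s9",(258,510),(310,320),-.273),("s10",(302,350),(347,180),-.271)):
    a,n=axis(name,tip,hs);print(name,"img %.3f grip %.3f diff %.3f n %d"%(a,grip,a-grip,n))
# shaft only in s8 between handle and ring
for name,tip,hs in (("s8",(300,400),(365,335)),("s9",(285,390),(310,325)),("s10",(330,250),(347,180)),("s8",(222,503),(262,450)),("s9",(258,510),(268,455)),("s10",(302,350),(312,300))): print(name,axis(name,tip,hs))
```

```text
s5 img 0.427 grip 0.429 diff -0.002 n 60
s6 img 0.418 grip 0.428 diff -0.010 n 60
s8 img -0.605 grip -0.610 diff 0.005 n 52
s9 img -0.270 grip -0.273 diff 0.003 n 51
s10 img -0.268 grip -0.271 diff 0.003 n 60
s8 (np.float64(-0.6207508756597218), 60)
s9 (np.float64(-0.29261300051568095), 60)
s10 (np.float64(-0.26903106523611087), 60)
s8 (np.float64(-0.5956548414328617), 60)
s9 (np.float64(-0.2447941001265736), 60)
s10 (np.float64(-0.2535365404569587), 60)
```

Run:
```python
from h import *
ims=[]
for fn,x,y in (('w4.npy',300,38),('w11.npy',296,30)):
    c=np.load(fn,allow_pickle=True).item(); im=c["img"][y:y+60,x:x+60,::-1]; ims.append(cv2.resize(im,(480,480),interpolation=cv2.INTER_CUBIC))
cv2.imwrite("pics/cmp0.png",cv2.resize(np.hstack(ims),(800,400)))
```

```text
(no output)
```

View pics/cmp0.png

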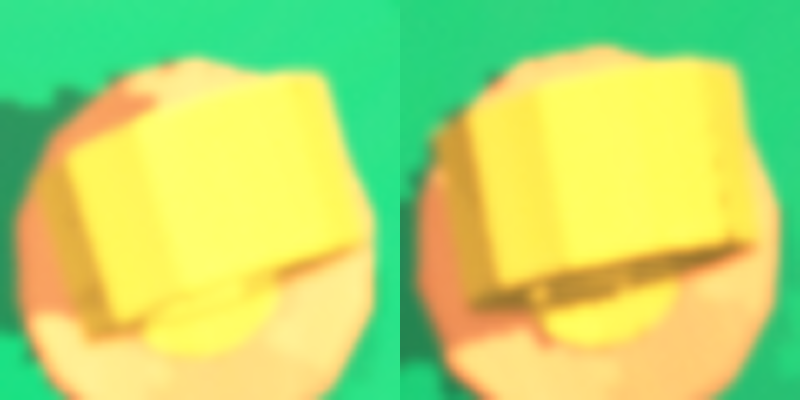

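Run:
```python
from h import *
def go(fn,x,y,off,lines):
    c=np.load(fn,allow_pickle=True).item(); f=lambda u,v:(x+(u-off)/6.667-.4,y+v/6.667-.4)
    for a,b in lines:
        A=plane(c,*f(*a),.08);B=plane(c,*f(*b),.08);e=A-B; e=B-A if (A-B)[0]<0 else A-B
        print(fn,np.degrees(np.arctan2(e[1],e[0])).round(1),np.linalg.norm(e).round(4))
go('w4.npy',300,38,0,[((70,155),(120,320)),((322,72),(362,240)),((140,125),(182,288)),((45,170),(95,335))])
go('w11.npy',296,30,400,[((470,115),(497,283)),((735,65),(752,240)),((545,88),(567,270)),((440,130),(475,300))])
```

```text
w4.npy 26.2 0.0121
w4.npy 24.2 0.012
w4.npy 24.1 0.0118
w4.npy 26.0 0.0122
w11.npy -6.2 0.0116
w11.npy -8.3 0.0119
w11.npy -8.1 0.0125
w11.npy -3.7 0.0119
```

The facet edges (level lines) give eye heading 25.1° → -7.0°, a turn of about 0.56 rad. No grip wind-up, but the play under load is larger than nominal, so "past seat" could be anywhere from 0.13 to 0.27 rad. I'll re-insert to measure the play and top up if it's needed.

Emit:
step_arm:
  deltas:
    - [[0, 0, 0, 0, -0.035, 0, 0.0], [0, 0, 0, 0, -0.07, 0, 0.0], [0, 0, 0, 0, -0.105, 0, 0.0], [0, 0, 0, 0, -0.14, 0, 0.0], [0, 0, 0, 0, -0.175, 0, 0.0], [0, 0, 0, 0, -0.21, 0, 0.0], [0, 0, 0, 0, -0.245, 0, 0.0], [0, 0, 0, 0, -0.276, 0, 0.0], [0, 0, 0, 0, -0.276, 0, 0.0], [0, 0, 0, 0, -0.276, 0, 0.0]]

```text
clock: 14.77
tool_pos: [0.4384, -0.0331, 0.1594]
ee_rot: [-0.001, 0.796, 0.605, 0.0]
wrist_force: [1.5, 0.1, -0.9]
width: 0.148
```

Emit:
step_arm:
  deltas:
    - [[0, 0, 0, 0, 0, 0.025, 0.0], [0, 0, 0, 0, 0, 0.05, 0.0], [0, 0, 0, 0, 0, 0.07, 0.0], [0, 0, 0, 0, 0, 0.078, 0.0], [0, 0, 0, 0, 0, 0.078, 0.0], [0, 0, 0, 0, 0, 0.078, 0.0]]

```text
clock: 15.27
tool_pos: [0.4416, -0.034, 0.0817]
ee_rot: [0.0, 0.796, 0.605, 0.0]
wrist_force: [0.0, 0.7, -1.1]
width: 0.151
```

```bash
cat >> h.py <<'E'
def eyeavg(n=8):
    S=[]
    for _ in range(n):
        read_camera("top"); s=state(); m=toolR(s).as_matrix(); S.append(np.r_[np.arctan2(m[1,1],m[0,1]),s["tool_pos"],s["wrist_force"],s["wrist_torque"]])
    S=np.array(S);a=S.mean(0); r=a[1:3]-EYE; tz=a[9]+r[0]*a[5]-r[1]*a[4]
    tzs=S[:,9]+r[0]*S[:,5]-r[1]*S[:,4]
    c,sn=np.cos(a[0]),np.sin(a[0]); dx=EYE-a[1:3]
    print("t %.2f head %.3f pos %s F %s Tz %.3f Tz_eye %.3f +- %.3f pivot lat(tool x) %.4f along %.4f"%(s["clock"],a[0],a[1:4].round(4),a[4:7].round(2),a[9],tz,tzs.std()/n**.5,-sn*dx[0]+c*dx[1],c*dx[0]+sn*dx[1]))
E
python3 -c "
from h import *
eyeavg()"
```

```text
t 15.67 head -0.272 pos [ 0.4419 -0.0338  0.0822] F [-0.4  -0.11 -0.91] Tz -0.008 Tz_eye 0.029 +- 0.026 pivot lat(tool x) 0.0007 along 0.1697
```

Emit:
step_arm:
  deltas:
    - [[0, 0, 0, 0, 0.008, 0, 0.0], [0, 0, 0, 0, 0.016, 0, 0.0], [0, 0, 0, 0, 0.024, 0, 0.0], [0, 0, 0, 0, 0.032, 0, 0.0], [0, 0, 0, 0, 0.032, 0, 0.0]]

```text
clock: 16.08
tool_pos: [0.4744, -0.043, 0.0816]
ee_rot: [0.001, 0.797, 0.605, 0.001]
wrist_force: [0.2, 1.3, -0.7]
width: 0.153
```

```bash
python3 -c "
from h import *
eyeavg(4)"
```

```text
t 16.28 head -0.272 pos [ 0.4719 -0.0426  0.0811] F [-0.48 -0.07 -1.17] Tz 0.004 Tz_eye 0.031 +- 0.017 pivot lat(tool x) 0.0011 along 0.1384
```

Emit:
step_arm:
  deltas:
    - [[0, 0, 0, 0, 0.008, 0, 0.0], [0, 0, 0, 0, 0.016, 0, 0.0], [0, 0, 0, 0, 0.024, 0, 0.0], [0, 0, 0, 0, 0.032, 0, 0.0], [0, 0, 0, 0, 0.04, 0, 0.0], [0, 0, 0, 0, 0.043, 0, 0.0], [0, 0, 0, 0, 0.043, 0, 0.0]]

```text
clock: 16.87
tool_pos: [0.5143, -0.0543, 0.0813]
ee_rot: [0.0, 0.796, 0.605, 0.0]
wrist_force: [-0.1, -0.0, -0.8]
width: 0.152
```

```bash
python3 -c "
from h import *
eyeavg(8)"
```

```text
t 17.27 head -0.272 pos [ 0.5128 -0.0539  0.0812] F [-0.56 -0.07 -1.51] Tz 0.009 Tz_eye 0.030 +- 0.013 pivot lat(tool x) 0.0009 along 0.0960
```

Emit:
step_arm:
  deltas:
    - [[0, 0, 0.04, 0.0038, 0.0001, 0, 0.0], [0, 0, 0.08, 0.0077, 0.0003, 0, 0.0], [0, 0, 0.12, 0.0115, 0.0007, 0, 0.0], [0, 0, 0.16, 0.0153, 0.0012, 0, 0.0], [0, 0, 0.16, 0.0153, 0.0012, 0, 0.0]]

```text
clock: 17.68
tool_pos: [0.5184, -0.0388, 0.0813]
ee_rot: [-0.0, 0.842, 0.539, 0.0]
wrist_force: [0.4, -0.7, -0.4]
width: 0.151
```

```bash
python3 -c "
from h import *
eyeavg(8)"
```

```text
t 18.08 head -0.431 pos [ 0.5183 -0.0396  0.0813] F [ 0.01  0.18 -1.08] Tz 0.006 Tz_eye -0.010 +- 0.023 pivot lat(tool x) 0.0009 along 0.0956
```

Emit:
step_arm:
  deltas:
    - [[0, 0, 0.02, 0.0019, 0, 0, 0.0], [0, 0, 0.04, 0.0038, 0.0001, 0, 0.0], [0, 0, 0.04, 0.0038, 0.0001, 0, 0.0]]

```text
clock: 18.33
tool_pos: [0.5202, -0.0358, 0.0813]
ee_rot: [-0.0, 0.853, 0.522, -0.0]
wrist_force: [-1.2, -0.3, -1.1]
width: 0.15
```

```bash
python3 -c "
from h import *
eyeavg(8)"
```

```text
t 18.73 head -0.472 pos [ 0.5201 -0.0361  0.0813] F [-0.11  0.13 -1.27] Tz 0.024 Tz_eye 0.018 +- 0.017 pivot lat(tool x) 0.0008 along 0.0954
```

Emit:
step_arm:
  deltas:
    - [[0, 0, 0.02, 0.0019, 0, 0, 0.0], [0, 0, 0.04, 0.0038, 0.0001, 0, 0.0], [0, 0, 0.04, 0.0038, 0.0001, 0, 0.0]]

```text
clock: 18.98
tool_pos: [0.522, -0.0325, 0.0813]
ee_rot: [0.0, 0.863, 0.505, -0.0]
wrist_force: [-0.4, -1.0, -1.0]
width: 0.155
```

```bash
python3 -c "
from h import *
eyeavg(8)"
```

```text
t 19.38 head -0.512 pos [ 0.5219 -0.0327  0.0813] F [ 0.35 -0.05 -1.01] Tz 0.063 Tz_eye 0.051 +- 0.014 pivot lat(tool x) 0.0009 along 0.0954
```

Emit:
step_arm:
  deltas:
    - [[0, 0, 0.015, 0.0014, 0, 0, 0.0], [0, 0, 0.03, 0.0029, 0, 0, 0.0], [0, 0, 0.03, 0.0029, 0, 0, 0.0]]

```text
clock: 19.63
tool_pos: [0.5234, -0.0301, 0.0813]
ee_rot: [0.0, 0.871, 0.492, -0.0]
wrist_force: [-0.1, -1.3, -0.1]
width: 0.152
```

```bash
python3 -c "
from h import *
eyeavg(8)"
```

```text
t 20.03 head -0.542 pos [ 0.5233 -0.0303  0.0813] F [ 0.14 -0.5  -1.14] Tz 0.091 Tz_eye 0.124 +- 0.019 pivot lat(tool x) 0.0009 along 0.0954
```

Emit:
step_arm:
  deltas:
    - [[0, 0, 0.015, 0.0014, 0, 0, 0.0], [0, 0, 0.03, 0.0029, 0, 0, 0.0], [0, 0, 0.03, 0.0029, 0, 0, 0.0]]

```text
clock: 20.28
tool_pos: [0.5248, -0.0277, 0.0812]
ee_rot: [0.0, 0.878, 0.479, -0.0]
wrist_force: [0.0, -1.8, 0.1]
width: 0.149
```

```bash
python3 -c "
from h import *
eyeavg(8)"
```

```text
t 20.68 head -0.572 pos [ 0.5248 -0.0278  0.0813] F [-0.25 -0.98 -0.85] Tz 0.079 Tz_eye 0.170 +- 0.013 pivot lat(tool x) 0.0009 along 0.0954
```

Contact onset is near -0.50 and the torque ramps at about 2 N m/rad, heading for 0.3 near -0.61. So the eye had not sprung back. Allowing for that softness, the first pull left it about 0.20 rad past seat. I'll top up 0.055 rad, to rod heading -0.66.

Emit:
step_arm:
  deltas:
    - [[0, 0, 0.02, 0.0019, 0, 0, 0.0], [0, 0, 0.04, 0.0038, 0.0001, 0, 0.0], [0, 0, 0.04, 0.0038, 0.0001, 0, 0.0]]

```text
clock: 20.93
tool_pos: [0.527, -0.0244, 0.0812]
ee_rot: [0.0, 0.887, 0.461, -0.0]
wrist_force: [-0.3, -1.7, -0.4]
width: 0.146
```

```bash
python3 -c "
from h import *
eyeavg(6)"
```

```text
t 21.23 head -0.612 pos [ 0.5269 -0.0247  0.0813] F [-0.56 -1.78 -0.59] Tz 0.117 Tz_eye 0.287 +- 0.015 pivot lat(tool x) 0.0009 along 0.0954
```

Emit:
step_arm:
  deltas:
    - [[0, 0, 0.015, 0.0014, 0, 0, 0.0], [0, 0, 0.03, 0.0029, 0, 0, 0.0], [0, 0, 0.048, 0.0046, 0.0001, 0, 0.0], [0, 0, 0.048, 0.0046, 0.0001, 0, 0.0]]

```text
clock: 21.57
tool_pos: [0.5298, -0.0207, 0.0812]
ee_rot: [0.0, 0.898, 0.44, -0.0]
wrist_force: [-2.0, -2.2, -0.6]
width: 0.147
```

```bash
python3 -c "
from h import *
eyeavg(6)"
```

```text
t 21.87 head -0.660 pos [ 0.5296 -0.0209  0.0813] F [-0.61 -1.56 -0.71] Tz 0.063 Tz_eye 0.217 +- 0.022 pivot lat(tool x) 0.0008 along 0.0954
```

Emit:
step_arm:
  deltas:
    - [[0, 0, -0.05, -0.0048, 0.0001, 0, 0.0], [0, 0, -0.1, -0.0095, 0.0005, 0, 0.0], [0, 0, -0.15, -0.0143, 0.0011, 0, 0.0], [0, 0, -0.2, -0.019, 0.0019, 0, 0.0], [0, 0, -0.25, -0.0236, 0.003, 0, 0.0], [0, 0, -0.3, -0.0282, 0.0043, 0, 0.0], [0, 0, -0.37, -0.0345, 0.0065, 0, 0.0], [0, 0, -0.37, -0.0345, 0.0065, 0, 0.0]]

```text
clock: 22.53
tool_pos: [0.5137, -0.0528, 0.0815]
ee_rot: [0.0, 0.802, 0.597, 0.0]
wrist_force: [0.8, 0.2, -1.6]
width: 0.147
```

```bash
python3 -c "
from h import *
eyeavg(5)"
```

```text
t 22.78 head -0.291 pos [ 0.514  -0.0516  0.0814] F [ 0.21  0.13 -1.5 ] Tz 0.008 Tz_eye -0.010 +- 0.016 pivot lat(tool x) 0.0003 along 0.0954
```

Emit:
step_arm:
  deltas:
    - [[0, 0, 0, 0, -0.007, 0, 0.0], [0, 0, 0, 0, -0.015, 0, 0.0], [0, 0, 0, 0, -0.023, 0, 0.0], [0, 0, 0, 0, -0.031, 0, 0.0], [0, 0, 0, 0, -0.039, 0, 0.0], [0, 0, 0, 0, -0.047, 0, 0.0], [0, 0, 0, 0, -0.055, 0, 0.0], [0, 0, 0, 0, -0.065, 0, 0.0], [0, 0, 0, 0, -0.075, 0, 0.0], [0, 0, 0, 0, -0.075, 0, 0.0]]

```text
clock: 23.62
tool_pos: [0.4389, -0.0301, 0.0809]
ee_rot: [-0.001, 0.802, 0.598, -0.001]
wrist_force: [-1.2, 0.5, -1.6]
width: 0.156
```

```bash
python3 -c "
from h import *
eyeavg(3)"
```

```text
t 23.77 head -0.289 pos [ 0.4415 -0.0305  0.0814] F [ 0.48  0.25 -1.01] Tz 0.017 Tz_eye -0.047 +- 0.005 pivot lat(tool x) 0.0006 along 0.1710
```

Emit:
step_arm:
  deltas:
    - [[0, 0, 0, 0, 0, -0.03, 0.0], [0, 0, 0, 0, 0, -0.065, 0.0], [0, 0, 0, 0, 0.03, -0.078, 0.0], [0, 0, 0, 0, 0.065, -0.078, 0.0], [0, 0, 0, 0, 0.1, -0.078, 0.0], [0, 0, 0, 0, 0.135, -0.078, 0.0], [0, 0, 0, 0, 0.17, -0.078, 0.0], [0, 0, 0, 0, 0.205, -0.078, 0.0], [0, 0, 0, 0, 0.24, -0.078, 0.0], [0, 0, 0, 0, 0.276, -0.078, 0.0]]

```text
clock: 24.6
tool_pos: [0.7082, -0.1101, 0.1588]
ee_rot: [-0.0, 0.802, 0.598, 0.0]
wrist_force: [0.4, -0.2, -0.2]
width: 0.151
```

```bash
python3 -c "
from h import *
for _ in range(4): c=read_camera('wrist')
rep();np.save('w12.npy',c,allow_pickle=True); im=c['img'][20:80,290:350,::-1];cv2.imwrite('pics/w12.png',cv2.resize(im,(480,480),interpolation=cv2.INTER_CUBIC));cv2.imwrite('pics/w12f.png',c['img'][:,:,::-1])"
```

```text
t 24.80 pos [ 0.7067 -0.1101  0.158 ] xhead 73.37 z [-1.5e-03 -4.0e-04 -1.0e+00] F [-0.   -0.7  -1.68] T [ 0.028  0.054 -0.03 ] w 0.151 q [-0.12  0.61  0.32  1.47 -0.21  1.1   1.53]
```

View pics/w12.png

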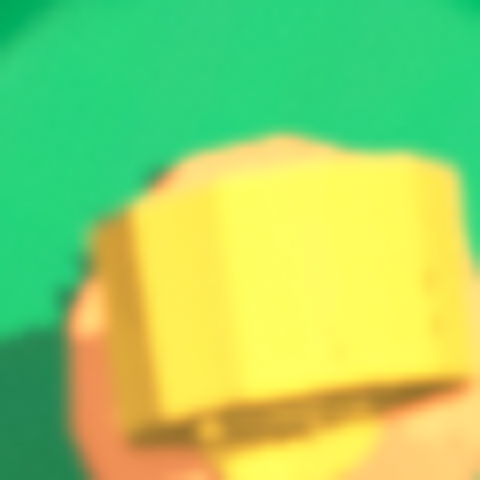

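View pics/w12f.png

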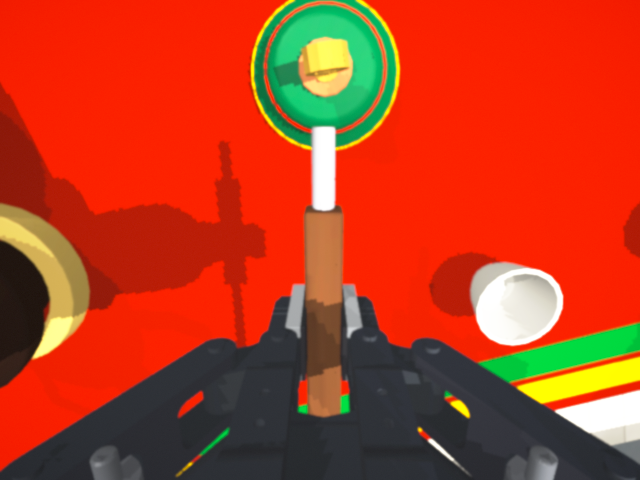

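Run:
```python
from h import *
c=np.load('w12.npy',allow_pickle=True).item(); f=lambda u,v:(290+u/8-.4,20+v/8-.4)
for a,b in [((135,207),(162,412)),((457,168),(470,372)),((218,188),(240,400)),((95,225),(130,440)),((162,412),(470,378)),((135,207),(457,160))]:
    A=plane(c,*f(*a),.08);B=plane(c,*f(*b),.08);e=A-B; e=-e if e[0]<0 else e
    print(np.degrees(np.arctan2(e[1],e[0])).round(1),np.linalg.norm(e).round(4))
```

```text
-9.0 0.0117
-11.4 0.0115
-10.3 0.0121
-7.3 0.0124
79.2 0.0194
80.9 0.02
```

The eye now stands about 3° (0.05 rad) further on, which matches the top-up, so roughly 0.25 rad past seat. Now I'll take the rod back to its rest.

```bash
python3 -c "
from h import *
delta([.5138,.3114,.158],98.5)"
```

```text
t 24.8 delta rot [-0.0014  0.0005 -0.4386] shift [ 3.487e-01 -3.054e-01  1.000e-04]
```

Emit:
step_arm:
  deltas:
    - [[0, 0, -0.03, 0.025, -0.022, 0, 0.0], [0, 0, -0.06, 0.05, -0.044, 0, 0.0], [0, 0, -0.09, 0.075, -0.066, 0, 0.0], [0, 0, -0.12, 0.1, -0.088, 0, 0.0], [0, 0, -0.15, 0.125, -0.11, 0, 0.0], [0, 0, -0.18, 0.15, -0.132, 0, 0.0], [0, 0, -0.21, 0.175, -0.154, 0, 0.0], [0, 0, -0.24, 0.2, -0.176, 0, 0.0], [0, 0, -0.27, 0.225, -0.198, 0, 0.0], [0, 0, -0.3, 0.25, -0.22, 0, 0.0]]

```text
clock: 25.63
tool_pos: [0.5648, 0.1941, 0.1598]
ee_rot: [-0.0, 0.703, 0.711, 0.0]
wrist_force: [0.4, 0.5, -1.2]
width: 0.149
```

```bash
python3 -c "
from h import *
read_camera('top');read_camera('top');read_camera('top');delta([.5138,.3114,.158],98.5)"
```

```text
t 25.78 delta rot [-0.001  -0.0024 -0.1307] shift [ 0.1152 -0.0482  0.0019]
```

Emit:
step_arm:
  deltas:
    - [[0, 0, -0.04, 0.03, -0.012, 0, 0.0], [0, 0, -0.08, 0.06, -0.025, 0, 0.0], [0, 0, -0.12, 0.09, -0.038, 0, 0.0], [0, 0, -0.132, 0.115, -0.049, 0, 0.0], [0, 0, -0.132, 0.115, -0.049, 0, 0.0], [0, 0, -0.132, 0.115, -0.049, 0, 0.0], [0, 0, -0.132, 0.115, -0.049, 0, 0.0]]

```text
clock: 26.37
tool_pos: [0.5172, 0.3053, 0.1595]
ee_rot: [0.001, 0.656, 0.755, -0.0]
wrist_force: [0.2, -0.2, -1.5]
width: 0.149
```

```bash
python3 -c "
from h import *
c=read_camera('wrist');cv2.imwrite('pics/w13.png',c['img'][:,:,::-1]);t=read_camera('top');s=read_camera('scene');rep();delta([.5138,.3114,.0528],98.5);crop(t,'t13',140,170,110,110,5);crop(s,'s13',400,150,150,120,5)"
```

```text
t 26.52 pos [0.5177 0.305  0.1595] xhead 97.95 z [ 6.e-04 -9.e-04 -1.e+00] F [ 0.81  0.2  -1.13] T [0.011 0.008 0.051] w 0.149 q [-0.72  0.4   0.15  1.77 -0.07  0.98  1.16]
t 26.52 delta rot [ 0.0005  0.001  -0.0097] shift [ 0.007  -0.0031  0.1067]
```

View pics/w13.png

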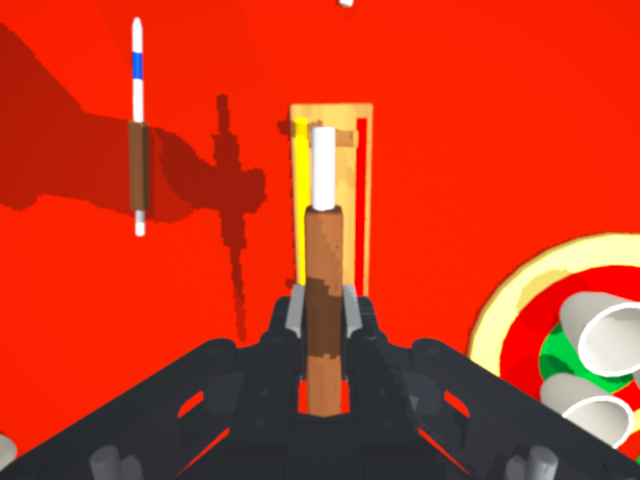

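View pics/t13.png

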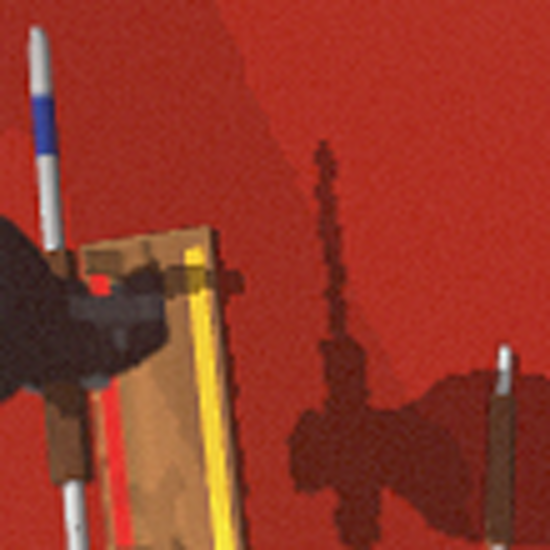

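Emit:
step_arm:
  deltas:
    - [[0, 0, -0.01, 0.007, -0.003, 0, 0.0], [0, 0, -0.01, 0.007, -0.003, 0.025, 0.0], [0, 0, -0.01, 0.007, -0.003, 0.05, 0.0], [0, 0, -0.01, 0.007, -0.003, 0.075, 0.0], [0, 0, -0.01, 0.007, -0.003, 0.075, 0.0], [0, 0, -0.01, 0.007, -0.003, 0.075, 0.0]]

```text
clock: 27.02
tool_pos: [0.5119, 0.3132, 0.0834]
ee_rot: [-0.0, 0.651, 0.759, -0.002]
wrist_force: [0.8, 0.7, -0.9]
width: 0.148
```

```bash
python3 -c "
from h import *
c=read_camera('wrist');cv2.imwrite('pics/w14.png',c['img'][:,:,::-1]);read_camera('scene');rep();delta([.5138,.3114,.0528],98.5)"
```

```text
t 27.12 pos [0.5139 0.3144 0.0858] xhead 98.71 z [ 0.0022  0.0015 -1.    ] F [ 0.05 -0.03 -0.42] T [-0.002 -0.02  -0.027] w 0.155 q [-0.72  0.49  0.13  1.82 -0.08  0.83  1.17]
t 27.12 delta rot [ 0.0024 -0.0012  0.0036] shift [-0.003  -0.0006  0.033 ]
```

View pics/w14.png

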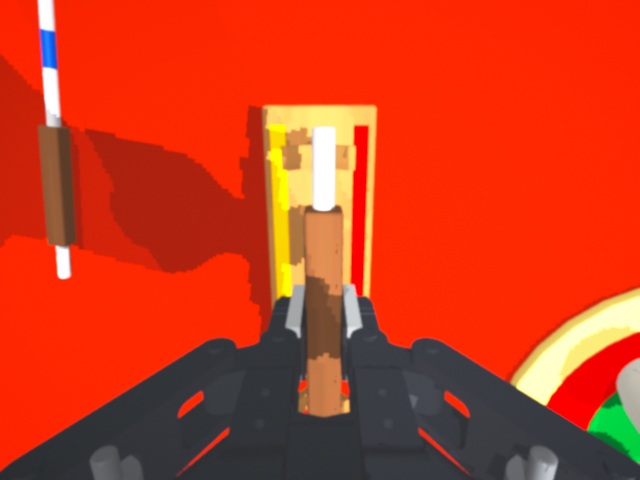

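Emit:
step_arm:
  deltas:
    - [[0, 0, 0, -0.003, 0, 0.005, 0.0], [0, 0, 0, -0.003, 0, 0.015, 0.0], [0, 0, 0, -0.003, 0, 0.023, 0.0], [0, 0, 0, -0.003, 0, 0.028, 0.0], [0, 0, 0, -0.003, 0, 0.031, 0.0], [0, 0, 0, -0.003, 0, 0.031, 0.0]]

```text
clock: 27.62
tool_pos: [0.5126, 0.311, 0.053]
ee_rot: [-0.0, 0.651, 0.759, -0.001]
wrist_force: [-1.4, -1.1, 1.1]
width: 0.148
```

```bash
python3 -c "
from h import *
c=read_camera('wrist');cv2.imwrite('pics/w15.png',c['img'][:,:,::-1]);read_camera('scene');rep();delta([.5138,.3114,.0528],98.5)"
```

```text
t 27.72 pos [0.5127 0.311  0.0531] xhead 98.75 z [-9.e-04 -2.e-04 -1.e+00] F [-1.09  0.11 -1.26] T [-0.028  0.168 -0.01 ] w 0.153 q [-0.71  0.54  0.12  1.84 -0.09  0.77  1.18]
t 27.72 delta rot [-0.0009  0.      0.0043] shift [0.0002 0.0011 0.0003]
```

View pics/w15.png

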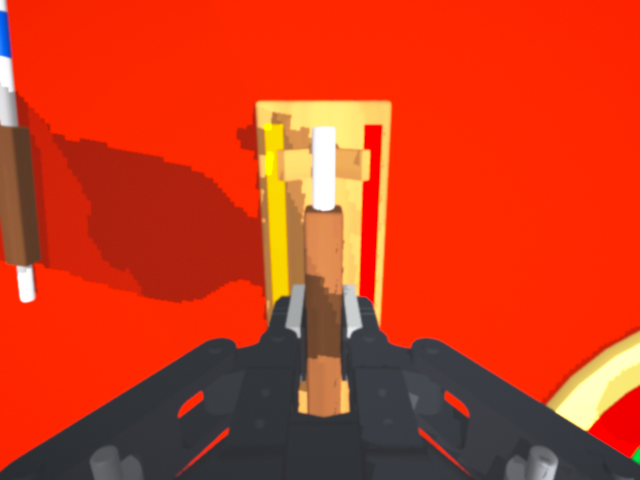

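The stub sits over the rear notch (324,165). Releasing.

Emit:
step_arm:
  deltas:
    - [[0, 0, 0, 0, 0.001, 0.0005, 0.0], [0, 0, 0, 0, 0.001, 0.0005, 0.02], [0, 0, 0, 0, 0.001, 0.0005, 0.03], [0, 0, 0, 0, 0.001, 0.0005, 0.045], [0, 0, 0, 0, 0.001, 0.0005, 0.045], [0, 0, 0, 0, 0.001, 0.0005, 0.045], [0, 0, 0, 0, 0.001, 0.0005, 0.045]]

```text
clock: 28.3
tool_pos: [0.5144, 0.3111, 0.0529]
ee_rot: [0.0, 0.651, 0.759, 0.0]
wrist_force: [0.2, 0.3, -0.6]
width: 0.526
```

```bash
python3 -c "
from h import *
c=read_camera('wrist');cv2.imwrite('pics/w16.png',c['img'][:,:,::-1]);rep()"
```

```text
t 28.35 pos [0.5143 0.3111 0.0528] xhead 98.73 z [ 3.e-04  2.e-04 -1.e+00] F [0.22 0.34 0.78] T [-0.015 -0.02   0.024] w 0.527 q [-0.71  0.54  0.12  1.84 -0.09  0.77  1.18]
```

View pics/w16.png

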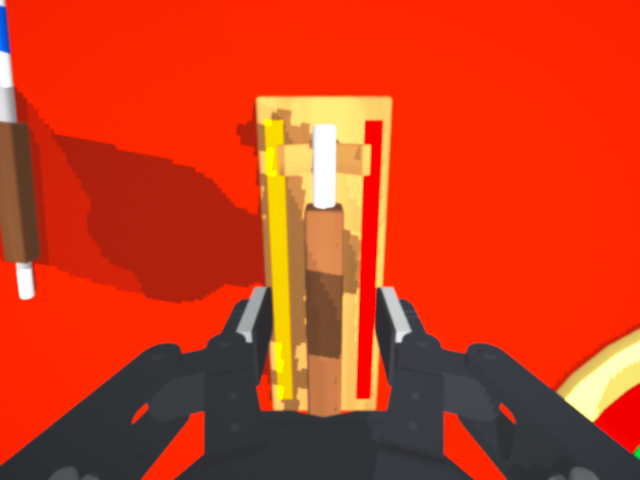

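The rod lies in the notch and the fingers are clear. I'll lift straight up and back away so the cameras can see it.

Emit:
step_arm:
  deltas:
    - [[0, 0, 0, 0, 0, -0.02, 0.045], [0, 0, 0, 0, 0, -0.05, 0.045], [0, 0, 0, 0, 0, -0.085, 0.045], [0, 0, 0, 0, 0, -0.12, 0.045], [0, 0, 0, 0.03, 0, -0.15, 0.045], [0, 0, 0, 0.06, 0, -0.15, 0.045], [0, 0, 0, 0.09, 0, -0.15, 0.045], [0, 0, 0, 0.12, 0, -0.15, 0.045], [0, 0, 0, 0.12, 0, -0.15, 0.045], [0, 0, 0, 0.12, 0, -0.15, 0.045]]

```text
clock: 29.18
tool_pos: [0.4944, 0.4321, 0.2024]
ee_rot: [-0.0, 0.65, 0.76, -0.0]
wrist_force: [-0.1, -0.6, -0.5]
width: 0.527
```

Run:
```python
from h import *
rep(); t=read_camera('top');s=read_camera('scene');w=read_camera('wrist')
crop(t,'t17',140,170,110,140,5);crop(s,'s17',380,180,150,100,5);cv2.imwrite('pics/s17f.png',s['img'][:,:,::-1]);cv2.imwrite('pics/w17.png',w['img'][:,:,::-1])
```

```text
t 29.18 pos [0.4944 0.4321 0.2024] xhead 98.98 z [-7.e-04  6.e-04 -1.e+00] F [-0.08 -0.58 -0.53] T [-0.004 -0.04  -0.053] w 0.527 q [-0.86  0.45  0.11  1.58 -0.05  1.11  0.99]
```

View pics/t17.png

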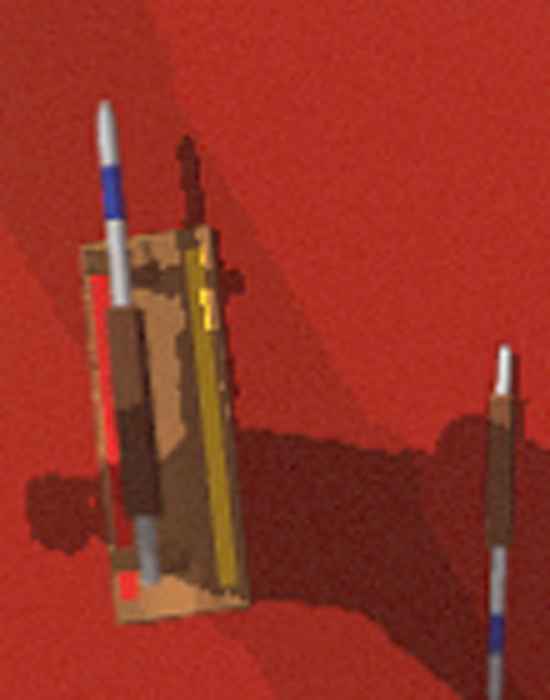

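View pics/s17.png

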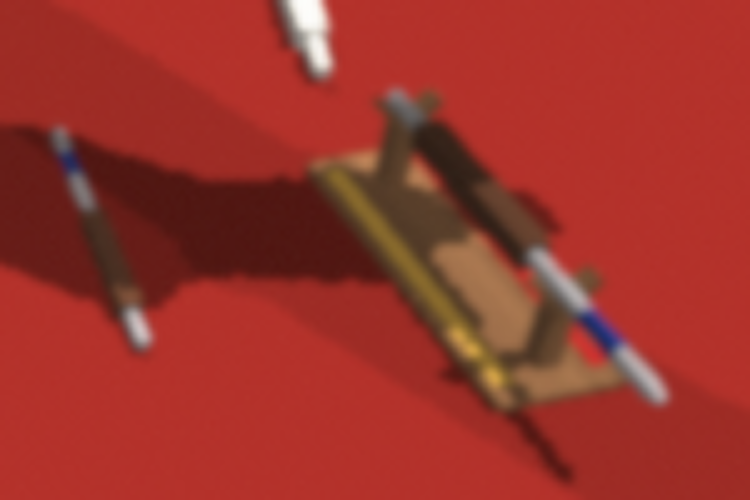

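View pics/s17f.png

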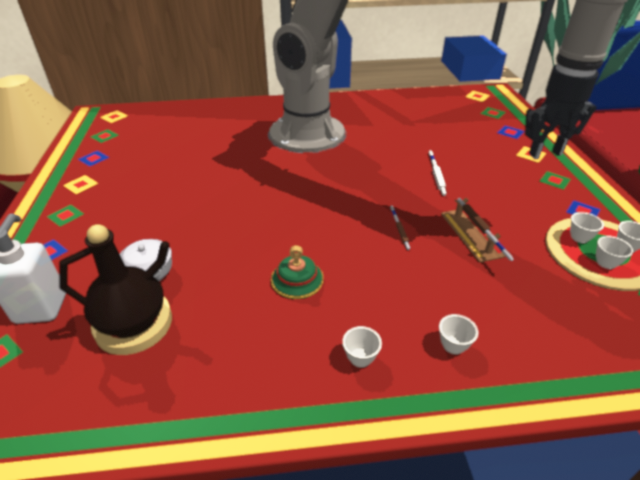

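The rod lies exactly where it was: nose at crop (106,101), stub end at (150,583), the same pixels as at the start. The bystanders haven't moved and the arm is clear.

```bash
python3 -c "
from plant import hand_in
print(hand_in())"
```

```text
the job is handed in; nothing more can be done
None
```

The eye is seated and nipped up about 14° past its seat by my estimate, and the rod is back in its rest. I handed the job in with the clock at about 29 s of the 69 s.

- **Turning:** I slid the rod through the loop to its blue band with no contact force. Turning clockwise, the eye took about 0.05 N m, then jumped to about 0.26 N m at the seat.
- **First pull:** I stopped when the gripper had turned about 15° past the torque jump. The wrist camera then showed the eye had turned less than expected, because rod and loop give by about 0.1 rad under load. That put it at roughly 0.20 rad past the seat.
- **Top-up:** I re-inserted the rod, found the torque rising to about 0.29 N m at the same angle (so the eye had not sprung back), and turned it 0.055 rad more. The camera showed the eye about 3° (0.05 rad) further on.
- **Final checks:** The rod lies on the same pixels as at the start, in both notches. The coffee pot, bowl and cups look unmoved, and the arm is clear.

**Least certain:** the amount past the seat. My final estimate is 0.25 rad, give or take 0.05, and it comes from feel and camera angles because the collar drop is too small to measure. The camera's eye angles disagreed by up to 5° between the ring's long and short edges. I used the short ones, which don't depend on an assumed height.

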